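Make up the breakfast caddy and the supper caddy

TASK

Make up the two table caddies, each thing in the compartment that fits it: the white breakfast caddy gets the red jam jar in its square compartment and the salt shaker in its narrow one; the dark-wood supper caddy gets the wooden pepper mill in its square compartment, the green-capped spice jar from the middle of the worktop in the narrow middle one and the lemon in the long one at the other end. Set the jars, shaker and mill down gently without dropping them, so that they stand upright on the compartment floors, and let go of everything. Leave the honey jar, the glass tumbler and the garlic standing where they are.

Things in the scene. Friction and masses are not known exactly. Their poses are not given: they have to be found in the camera images.
- breakfast_caddy: Breakfast caddy: low white tray, brass wire handle at each end, two compartments, 170 x 100 mm. Fixed. Origin: centre of underside; x along its length, z up. Compartment floors 6 mm, walls and dividers (6 mm thick) 28 mm high; compartments 88 mm wide in y. Square compartment (88 mm long) centred at x = -35 mm, narrow one (64 mm long) at x = +47 mm, both at y = 0.
- supper_caddy: Supper caddy: low dark-wood tray, steel wire handle at each end, 280 x 100 mm. Fixed. Origin: centre of underside; x along its length, z up. Compartment floors 6 mm, walls and dividers (6 mm thick) 28 mm high; compartments 88 mm wide in y. Square compartment (88 mm long) centred at x = -90 mm, narrow one (64 mm) at x = -8 mm, long one (104 mm) at x = +82 mm, all at y = 0.
- jam_jar: Jam jar: squat glass jar of red jam with a white lid, round, 66 mm across, 84 mm tall (lid 63 mm across, the top 10 mm), about 0.25 kg. Origin: centre of its underside, z up along it.
- salt_shaker: Salt shaker: small round glass shaker with a grey perforated cap, 44 mm across up to 66 mm height, cap 34 mm across, 90 mm tall, about 0.1 kg. Origin: centre of its underside, z up along it.
- pepper_mill: Pepper mill: the only turned wooden mill, round, foot 58 mm across, 150 mm tall; its rounded head (50 mm across, fixed) lies between 109 and 139 mm height with a small metal nut on top, about 0.18 kg. Origin: centre of its underside, z up along it.
- spice_jar: Spice jar: round glass jar with a green cap, the one standing in the middle of the worktop (its likes by the back wall, far right, stay there), 46 mm across, 106 mm tall, the cap (45 mm across) takes the top 20 mm, about 0.11 kg. Origin: centre of its underside, z up along it.
- lemon_mid (a point): The lemon: yellow, lying on its side, 78 mm long, 55 mm across, 56 mm high, about 0.11 kg. This point is its middle, 28 mm above its underside; own x runs along its length (stalk to tip), own z is up at the start.
- honey_jar: Honey jar, not wanted here: taller glass jar of amber honey with a grey lid, 71 mm across, 110 mm tall. Origin: centre of its underside, z up along it.
- tumbler: Empty clear glass tumbler, not wanted here: 81 mm across at the rim, 91 mm tall. Origin: centre of its underside, z up along it.
- garlic: Bulb of garlic, not wanted here: whitish, about 60 mm across and 58 mm high. Origin: centre of its underside, z up along it.
Not all that is in view belongs to the job. What is shaped like the jam_jar but blue or purple is not meant. What is shaped like the salt_shaker but purple is not meant.

How it is judged (in metres and radians):
At the end, for the whole second after the job is handed in: All released: jam jar, shaker, mill and spice jar stand (within 0.12 rad, at rest) on the floors (5 mm) of their compartments, centres within 18 mm (jam), 22 mm (mill) or 16 x 28 mm (narrow) of the compartment's centre; the lemon lies in the long one, its middle within 32 x 25 mm, below 49 mm (x of jam_jar in the frame of breakfast_caddy between -0.053 and -0.017 m and y of jam_jar in the frame of breakfast_caddy between -0.018 and 0.018 m and z of jam_jar in the frame of breakfast_caddy between 0.001 and 0.011 m and angle between each of jam_jar, salt_shaker, pepper_mill, spice_jar's own z axis and vertical below 0.12 rad and linear speed of each of jam_jar, salt_shaker, pepper_mill, spice_jar below 0.03 m/s and x of salt_shaker in the frame of breakfast_caddy between 0.031 and 0.063 m and y of salt_shaker in the frame of breakfast_caddy between -0.028 and 0.028 m and z of salt_shaker in the frame of breakfast_caddy between 0.001 and 0.011 m and x of pepper_mill in the frame of supper_caddy between -0.112 and -0.068 m and y of pepper_mill in the frame of supper_caddy between -0.022 and 0.022 m and z of pepper_mill in the frame of supper_caddy between 0.001 and 0.011 m and x of spice_jar in the frame of supper_caddy between -0.024 and 0.008 m and y of spice_jar in the frame of supper_caddy between -0.028 and 0.028 m and z of spice_jar in the frame of supper_caddy between 0.001 and 0.011 m and x of lemon_mid in the frame of supper_caddy between 0.05 and 0.114 m and y of lemon_mid in the frame of supper_caddy between -0.025 and 0.025 m and z of lemon_mid in the frame of supper_caddy between 0.015 and 0.049 m); the robot touches nothing.
It fails at once if the honey jar is moved by more than 3 cm or tipped (distance of honey_jar from where it was at the start of the episode above 0.03 m or angle between honey_jar's own z axis and vertical above 0.5 rad).
It fails at once if the tumbler is moved by more than 3 cm or tipped (distance of tumbler from where it was at the start of the episode above 0.03 m or angle between tumbler's own z axis and vertical above 0.5 rad).
It fails at once if the garlic is moved by more than 3 cm or tipped (distance of garlic from where it was at the start of the episode above 0.03 m or angle between garlic's own z axis and vertical above 0.5 rad).
It fails at once if the jam jar, salt shaker, pepper mill or spice jar is dropped (falls free faster than 0.7 m/s, about 25 mm of fall) ((linear speed of jam_jar above 0.7 m/s and contact force between the fingers and jam_jar below 0.05 N) or (linear speed of salt_shaker above 0.7 m/s and contact force between the fingers and salt_shaker below 0.05 N) or (linear speed of pepper_mill above 0.7 m/s and contact force between the fingers and pepper_mill below 0.05 N) or (linear speed of spice_jar above 0.7 m/s and contact force between the fingers and spice_jar below 0.05 N)).
It also fails if it takes over 144 s, if anything falls off the work surface, if the arm or the gripper's body presses on something with over 40 N, if the wrist force passes 120 N, or if a joint passes its speed limit or range.

ROBOT

A 7-joint arm with a two-finger parallel gripper is mounted at the origin on a cart in front of the work surface, level with it; the furniture and walls round the work are solid. World frame = base frame: x ahead of the robot, y to its left, z up, the work surface at z = 0. Lengths are in mm, angles in degrees, forces in N, time in s.
With the tool pointing down it reaches from about 400 to 900 mm from the base axis. Payload 5.6 kg.
Tool frame: the origin (TCP) lies at the very end of the fingers, on their centre line; the grasp point (between the pads) lies 19 mm behind it; z points along the fingers, y is the direction in which the jaws open and shut (so a half turn about z gives the same grasp; the last joint's range is limited). The gripper opens to 92 mm and grips with 3 to 60 N. Pads are 20 mm wide; open, the fingers measure 128 mm over their backs; the gripper's body (75 mm by 189 mm) begins 69 mm behind the grasp point.
Start: joints at [67.838, 26.786, -0.665, 91.828, 0.344, 61.387, -3.226], TCP at [219.052, -611.986, 176.692] pointing down, gripper open.
Joint ranges: [-144.91, 144.91], [-17.63, 115.5], [-89.93, 88.59], [15.96, 139.68], [-74.01, 254.01], [8.47, 105.57], [-167.45, 167.45]. Speed limits (degrees/s): [147.25, 147.25, 180, 180, 180, 180, 180].

INTERFACE

Orientations are given as [roll, pitch, yaw] about the fixed x, y, z axes, in that order (R = Rz(yaw) Ry(pitch) Rx(roll)).
In Python, from cell import observe, capture, get_calibration, finish_job gives the robot as it stands. The module is installed in compiled form; this text tells all that it offers.
- The arm moves only by the tool carry_out, never from a script. Its argument "series" is a list of rows, each an object of numbers: "tx", "ty", "tz": the shift along the tool's x, y, z in cm; "turn": the turn about the tool's z in degrees. A call has 1 to 20 rows; each row is the pose to reach, as a shift and turn from the pose commanded when the call began, along the tool's axes at that moment; what a row does not reach only later rows make up. A row lasts 1/10 s, in which the tool goes at most 50 mm and 8.59 degrees, less where a joint would pass 70% of its speed; a pose out of reach is approached as far as the arm can. A call with a gripper value outside its range is refused whole. "jaw" is the closure, from 0 (fully open) to 1 (shut), set as the call begins (left out, the last holds). The fingers move at their own pace and stop on an object; "force" is the grip in N (left out, the last holds). Time passes only in rows, so rows that repeat a pose let the fingers close. It gives the time, the measured TCP pose, the force and the opening at its end, in the units of the state.
- observe(): the state, without advancing time (a new reading comes with each control period).
- capture(name): name is "scene" or "top"; returns (picture, depth): 480x640x3 uint8, red, green, blue; 480x640 float32, mm along the optical axis (not along the pixel's ray), 0 where there is no reading.
- get_calibration(name): a dict with "fovy" (degrees; the focal length in pixels is half the picture's height over the tangent of half this angle, whatever the lens; pixels are square), "cx", "cy" (the principal point, pixels), "rvec" (rotation vector, rad) and "tvec" (3), from world to camera coordinates, as OpenCV has them. Camera axes: x right, y down, z forward; pixel columns grow to the right and rows downward; lengths in mm; the calibration is good to about 2 mm. A picture is of the moment at which its call begins. get_calibration takes no time and is no camera call.
- finish_job(): hands the job in, once; it reports no verdict.
The state is a dict: "time": time; "joint_positions": joint angles; "dq": joint speeds; "tau": joint torques, N m; "tcp_pos": TCP position; "orientation": TCP orientation; "wrist_force": force on the tool from outside, world axes, zero at the start; "ft_torque": the same for the moment, N m; "opening": finger opening in mm.
Only numpy, scipy, OpenCV 4.12 (cv2) and the standard library are available. Lean on these libraries where they do the work, as an engineer would, in place of code of your own. Each camera call takes 0.05 s, during which the arm holds its last target.

## Working session

There is one attempt and no reset: what is moved stays moved. The work goes in short steps, Python scripts to look and compute and a tool call to move; the robot and the scene stay as the last step left them, time stands still between calls to the robot, and variables do not carry over. Pictures are saved under pics/ and viewed, and the job is handed in when it is done.

Besides the shell and the picture viewer there is one more tool, called after "Request:" by a JSON object that holds its "name" and its "arguments", one argument or row to a line. carry_out: Moves the arm, as the interface text tells. Its arguments: {"type":"object","properties":{"series":{"type":"array","items":{"type":"object","properties":{"tx":{"type":"number"},"ty":{"type":"number"},"tz":{"type":"number"},"turn":{"type":"number"}}}},"jaw":{"type":"number"},"force":{"type":"number"}},"required":["series"]}

```bash
mkdir -p pics; ls; python3 - <<'E'
from cell import observe, capture, get_calibration
import cv2,numpy as np
print(observe())
for n in ("scene","top"):
    print(get_calibration(n))
    p,d=capture(n); cv2.imwrite(f"pics/{n}0.png",p[:,:,::-1]); np.savez(f"{n}0.npz",p=p,d=d)
    print((d==0).mean(),d[d>0].min(),d.max())
E
```

```text
pics
{'time': 0.0, 'joint_positions': array([67.83890715, 26.83362335, -0.66614812, 91.88145688,  0.34506523,
       61.38754934, -3.22577322]), 'dq': array([-0.07227113,  0.09307075, -0.01171927,  0.02036828, -0.01500867,
        0.02923738,  0.10007122]), 'tau': array([ 4.54114638e-05, -5.20581472e+01, -1.22217246e-02, -2.43758100e+01,
       -5.65863086e-02,  1.71261787e-02,  1.81941923e-04]), 'tcp_pos': array([ 218.79732   , -611.36695153,  175.76348135]), 'orientation': array([-1.79899631e+02,  7.59951618e-03,  1.96955271e+01]), 'wrist_force': array([-0.39098578,  0.33523765,  0.50170885]), 'ft_torque': array([ 0.04236373, -0.04126917,  0.0125365 ]), 'opening': 91.97145364807334}
{'fovy': 49.15600568778187, 'cx': 322.03471096539465, 'cy': 245.74689513527125, 'rvec': array([ 0.59124305, -2.52515012,  1.35349134]), 'tvec': array([513.55021878, 202.35728319, 921.90485967])}
0.004036458333333334 647.0179 2186.5608
{'fovy': 49.24194121484069, 'cx': 315.66706005000367, 'cy': 236.1778786283222, 'rvec': array([ 2.16448795, -2.18001718,  0.10051724]), 'tvec': array([  18.16369402,  561.72288533, 1030.81456929])}
0.004013671875 751.15497 1949.5662
```

View pics/scene0.png

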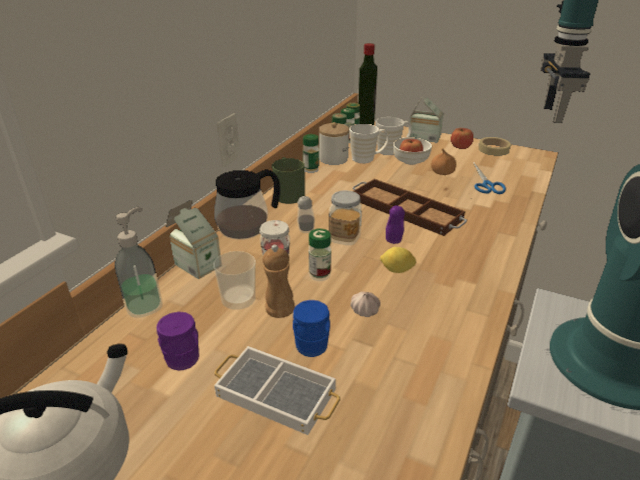

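View pics/top0.png

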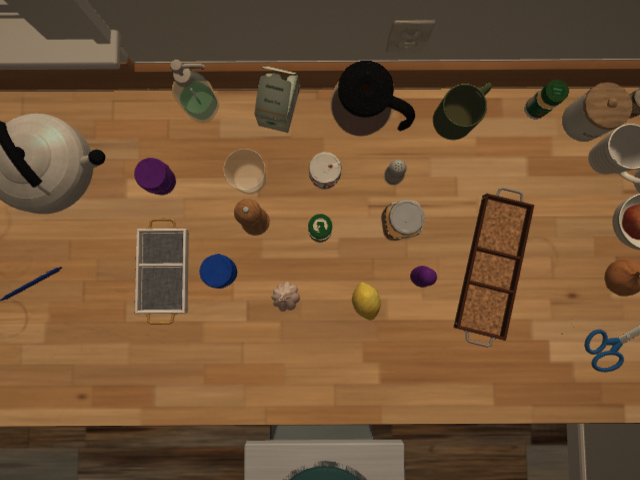

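The overhead view (top) shows the breakfast caddy at about (162,270) and the supper caddy at (494,267). The wanted things are the jam jar at (325,168), salt shaker (397,170), mill (248,212), spice jar (320,228) and lemon (367,300). The things to leave are the honey jar (404,220), tumbler (245,172) and garlic (286,296). Next I'll measure them from both views.

```bash
cat > h.py <<'E'
import numpy as np,cv2
from cell import observe,capture,get_calibration
from scipy.optimize import least_squares
def K(n):
    c=get_calibration(n); f=240/np.tan(np.radians(c['fovy'])/2)
    R,_=cv2.Rodrigues(np.array(c['rvec'])); return f,c['cx'],c['cy'],R,np.array(c['tvec'])
def cloud(n,d):
    f,cx,cy,R,t=K(n); v,u=np.mgrid[:480,:640]
    P=np.stack([(u-cx)*d/f,(v-cy)*d/f,d],-1).astype(float)
    return (P-t)@R      # HxWx3 world
def proj(n,X):
    f,cx,cy,R,t=K(n); c=np.atleast_2d(X)@R.T+t
    return np.c_[f*c[:,0]/c[:,2]+cx,f*c[:,1]/c[:,2]+cy]
def circ(p,r=None):
    c0=p.mean(0)
    if r is None:
        s=least_squares(lambda q:np.hypot(*(p-q[:2]).T)-q[2],[*c0,20],loss='soft_l1',f_scale=1.5); return s.x
    s=least_squares(lambda q:np.hypot(*(p-q[:2]).T)-r,c0,loss='soft_l1',f_scale=1.5); return s.x
E
python3 - <<'E'
from h import *
C={n:cloud(n,np.load(n+'0.npz')['d']) for n in('scene','top')}
D={n:np.load(n+'0.npz')['d'] for n in C}
for n,px in {'jam':(325,165),'salt':(397,167),'mill':(248,208),'spice':(320,226),'lemon':(366,298),'honey':(406,215),'tumb':(245,160),'garlic':(286,295),'bc':(160,290),'sc_mid':(495,270),'sc_top':(500,230),'sc_bot':(485,310),'table':(300,350),'blue':(217,268),'purp':(424,274),'purp2':(152,172),'coffee':(365,90),'milk':(275,100)}.items():
    P=C['top'][px[1]-2:px[1]+3,px[0]-2:px[0]+3].reshape(-1,3); print(n,np.median(P,0).round(1), proj('scene',np.median(P,0)).round(0))
for n in C:
    c=C[n]; m=(abs(c[...,2])<15)&(D[n]>0)&(c[...,0]>450)&(c[...,0]<700)&(abs(c[...,1])<400); print(n,'table z',np.median(c[m][:,2]))
E
```

```text
jam [694.   -4.9  85.5] [[273. 226.]]
salt [ 688.4 -143.2   90.2] [[305. 198.]]
mill [602.1 135.1 141.2] [[275. 248.]]
spice [573.3   5.8 106.8] [[321. 234.]]
lemon [437.9 -82.7  55.9] [[396. 249.]]
honey [ 592.2 -154.6  110.4] [[345. 197.]]
tumb [718.6 157.4  29.2] [[222. 285.]]
garlic [444.6  73.   48.4] [[365. 292.]]
bc [455.8 331.7   7.6] [[296. 401.]]
sc_mid [ 491.6 -351.5    7.1] [[410. 208.]]
sc_top [ 573.8 -365.     7. ] [[382. 199.]]
sc_bot [ 410.8 -328.1    7.1] [[438. 219.]]
table [333.1  47.6   1.3] [[423. 320.]]
blue [497.  201.2  86.5] [[310. 308.]]
purp [ 482.8 -190.    87.7] [[395. 209.]]
purp2 [682.8 329.   86.3] [[177. 321.]]
coffee [862.9 -85.6  33.6] [[232. 213.]]
milk [817.1  89.9 104.8] [[199. 226.]]
scene table z 1.495639474249094
top table z 1.5519476493997297
```

```bash
python3 - <<'E'
from h import *
C={n:cloud(n,np.load(n+'0.npz')['d']) for n in('scene','top')}
I={n:np.load(n+'0.npz')['p'] for n in C}
ob={'jam':((694,-5),40,[(78,88,31.5),(15,70,33)]),'salt':((688,-143),30,[(15,64,22),(74,93,17)]),'mill':((602,135),40,[(113,138,25),(2,20,29)]),'spice':((573,6),30,[(90,104,22.5),(10,80,23)]),'honey':((590,-155),42,[(95,112,None),(10,90,35.5)]),'tumb':((700,150),48,[(80,94,40.5),(10,60,None)]),'garlic':((445,73),36,[(10,50,None)]),'blue':((497,201),45,[(10,70,33),(78,90,None)]),'purp':((483,-190),30,[(10,64,22),(74,93,17)])}
for k,(c,w,bs) in ob.items():
    for n in C:
        P=C[n].reshape(-1,3).copy(); P[:,2]-=1.5
        P=P[np.hypot(P[:,0]-c[0],P[:,1]-c[1])<w]
        if not len(P): continue
        out=[('zmax',round(np.percentile(P[:,2],99.5),1))]
        for a,b,r in bs:
            q=P[(P[:,2]>a)&(P[:,2]<b)]
            if len(q)>15:
                mid=(q[:,:2].min(0)+q[:,:2].max(0))/2; out.append((a,len(q),circ(q[:,:2],r).round(1),'mid',mid.round(1),'ext',np.ptp(q[:,:2],0).round(0)))
        print(k,n,*out)
# lemon
for n in C:
    P=C[n].reshape(-1,3).copy(); P[:,2]-=1.5
    q=P[(np.hypot(P[:,0]-440,P[:,1]+82)<60)&(P[:,2]>6)]
    a=cv2.minAreaRect(q[:,:2].astype(np.float32)); print('lemon',n,a,cv2.boxPoints(a),q[:,2].max())
for nm,c,L in (('bc',(500,330),170),('sc',(492,-351),280)):
  for n in C:
    P=C[n].reshape(-1,3).copy(); P[:,2]-=1.5
    q=P[(abs(P[:,0]-c[0])<(190 if nm=='sc' else 130))&(abs(P[:,1]-c[1])<(95 if nm=='bc' else 120))&(P[:,2]>22)&(P[:,2]<31)]
    m=np.zeros((600,600),np.uint8); ij=np.round(q[:,:2]-np.array(c)+300).astype(int); m[ij[:,0],ij[:,1]]=255
    cv2.imwrite(f'pics/{nm}_{n}.png',cv2.resize(m[50:550,50:550],None,fx=1,fy=1))
    np.save(f'{nm}_{n}.npy',q)
    a=cv2.minAreaRect(q[:,:2].astype(np.float32)); print(nm,n,len(q),a)
E
```

```text
jam scene ('zmax', np.float64(86.9)) (78, 407, array([691. ,  -5.3]), 'mid', array([690.,  -4.]), 'ext', array([62., 65.])) (15, 330, array([691.5,  -6.7]), 'mid', array([688.8,   0.9]), 'ext', array([65., 64.]))
jam top ('zmax', np.float64(88.1)) (78, 798, array([696.6,  -7.6]), 'mid', array([689.4,  -4. ]), 'ext', array([61., 60.])) (15, 141, array([691. ,  -4.2]), 'mid', array([675.6,  -4.3]), 'ext', array([41., 65.]))
salt scene ('zmax', np.float64(89.9)) (15, 305, array([ 690.8, -149. ]), 'mid', array([ 685.9, -141.8]), 'ext', array([40., 38.])) (74, 121, array([ 692.1, -148.8]), 'mid', array([ 688.5, -141.5]), 'ext', array([32., 32.]))
salt top ('zmax', np.float64(90.5)) (15, 185, array([ 690.7, -147.4]), 'mid', array([ 685.3, -145. ]), 'ext', array([39., 40.])) (74, 240, array([ 693.4, -147.5]), 'mid', array([ 688.2, -145.3]), 'ext', array([32., 34.]))
mill scene ('zmax', np.float64(148.5)) (113, 427, array([601.4, 136.5]), 'mid', array([598.2, 143.3]), 'ext', array([49., 46.])) (2, 256, array([597.7, 137.4]), 'mid', array([594.7, 144.2]), 'ext', array([55., 52.]))
mill top ('
[... 2942 characters left out ...]
mon top ((439.7181396484375, -79.67105865478516), (92.16156768798828, 55.68260192871094), 30.831937789916992) [[ 385.8805    -79.38184 ]
 [ 414.419    -127.19506 ]
 [ 493.5558    -79.96027 ]
 [ 465.01727   -32.147057]] 59.993591316886516
bc scene 1559 ((495.07696533203125, 306.3800048828125), (210.62350463867188, 142.5889892578125), 0.2939335107803345)
bc top 1045 ((493.8529968261719, 326.7520751953125), (211.17222595214844, 101.89772033691406), 0.30654770135879517)
sc scene 784 ((499.98590087890625, -344.49420166015625), (108.16203308105469, 321.9931640625), 76.39303588867188)
sc top 1567 ((499.0377502441406, -345.04986572265625), (101.93136596679688, 320.80316162109375), 75.45744323730469)
```

```bash
python3 - <<'E'
from h import *
from scipy.optimize import minimize
C={n:cloud(n,np.load(n+'0.npz')['d']) for n in('scene','top')}
cad={'bc':(170,[(-35,88),(47,64)],(495,328,0)),'sc':(280,[(-90,88),(-8,64),(82,104)],(492,-348,-14.5))}
def sd(p,cx,cy,hx,hy):
    q=np.abs(p-[cx,cy])-[hx,hy]; return np.hypot(*np.maximum(q,0).T)+np.minimum(q.max(1),0)
for k,(L,cm,x0) in cad.items():
  for n in C:
    P=C[n].reshape(-1,3).copy(); P[:,2]-=1.5
    P=P[np.hypot(P[:,0]-x0[0],P[:,1]-x0[1])<L/2+40]
    def loc(q):
        a=np.radians(q[2]); d=P[:,:2]-q[:2]; return np.c_[d@[np.cos(a),np.sin(a)],d@[-np.sin(a),np.cos(a)]]
    z=P[:,2]; W=(z>25)&(z<31); F=(z>4)&(z<9)
    def cost(q):
        p=loc(q); out=sd(p,0,0,L/2,50); ins=np.min([sd(p,c,0,l/2,44) for c,l in cm],0)
        near=sd(p,0,0,L/2,50)<12
        e1=np.maximum(out,0)+np.maximum(-ins,0); e2=np.maximum(ins,0)
        return np.minimum(e1[W],6).sum()+np.minimum(e2[F],6).sum()
    best=min((minimize(cost,np.array(x0)+d,method='Nelder-Mead',options=dict(initial_simplex=np.array(x0)+d+np.array([[0,0,0],[8,0,0],[0,8,0],[0,0,3]]))) for d in np.random.default_rng(0).normal(0,[4,4,1.5],(6,3))),key=lambda r:r.fun)
    q=best.x; a=np.radians(q[2]); print(k,n,q.round(2),best.fun/(W.sum()+F.sum()))
    print('  comps',[ (q[0]+c*np.cos(a)).round(1).item() for c,_ in cm],[ (q[1]+c*np.sin(a)).round(1).item() for c,_ in cm])
    p=loc(q); hm=(abs(p[:,0])>L/2+6)&(abs(p[:,0])<L/2+35)&(abs(p[:,1])<50)&(z>8); print('  handle z',np.percentile(z[hm],[50,99]), 'floor',np.median(z[F]),'wall',np.median(z[W]))
# lemon by colour
for n in C:
    im=np.load(n+'0.npz')['p']; hsv=cv2.cvtColor(im,cv2.COLOR_RGB2HSV)
    P=C[n]; m=(hsv[...,0]>20)&(hsv[...,0]<35)&(hsv[...,1]>150)&(np.hypot(P[...,0]-440,P[...,1]+82)<65)&(P[...,2]>5)
    q=P[m]; print(n,m.sum()); top=q[q[:,2]>25] ; r=cv2.minAreaRect(top[:,:2].astype(np.float32)); print(r, np.median(top,0), q[:,2].max())
    u,s,v=np.linalg.svd(top[:,:2]-top[:,:2].mean(0),full_matrices=False); print('axis',np.degrees(np.arctan2(v[0,1],v[0,0])), s/np.sqrt(len(top)))
im=cv2.imread('pics/top0.png'); cv2.imwrite('pics/lem.png',cv2.resize(im[260:340,320:450],None,fx=5,fy=5,interpolation=2))
E
```

```text
bc scene [4.9525e+02 3.2747e+02 4.0000e-01] 0.5027285877282648
  comps [460.2, 542.2] [327.2, 327.8]
  handle z [21.01278685 23.52206157] floor 5.932760592687037 wall 26.96636450949959
bc top [4.9429e+02 3.2637e+02 4.5000e-01] 0.3500800000750231
  comps [459.3, 541.3] [326.1, 326.7]
  handle z [21.78962095 26.45975933] floor 6.316202731821969 wall 27.597441099126275
sc scene [ 500.91 -344.35  -14.37] 0.9696879457278023
  comps [413.7, 493.2, 580.3] [-322.0, -342.4, -364.7]
  handle z [21.03372521 25.11227226] floor 6.504602777893391 wall 27.102830781272406
sc top [ 499.65 -345.18  -14.28] 0.3053746809588193
  comps [412.4, 491.9, 579.1] [-323.0, -343.2, -365.4]
  handle z [20.96732666 26.75897038] floor 6.118080925471678 wall 27.1049018972679
scene 603
((430.505126953125, -72.76504516601562), (73.07563018798828, 36.51216506958008), 11.523496627807617) [428.89375894 -69.78395233  42.56584452] 58.46461567986355
axis -167.75940499215574 [17.73662535  8.66591629]
top 421
((435.7685241699219, -82.02523040771484), (56.5445556640625, 54.2220458984375), 39.60433578491211) [437.86510517 -86.47888425  51.01480016] 61.493591316886516
axis -165.59211579966322 [13.42716911 11.79288278]
```

View pics/lem.png

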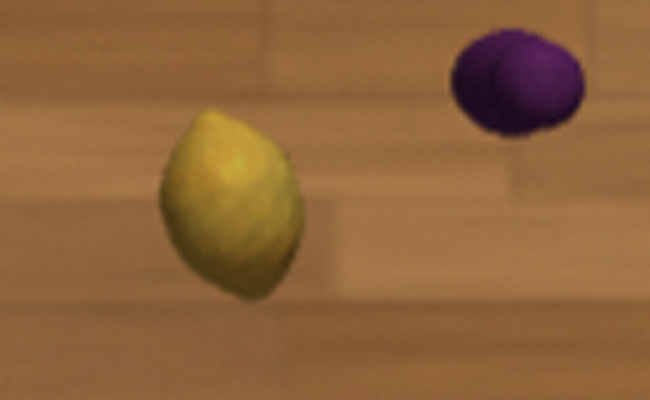

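The crop shows the lemon's ends at full-image pixels (362,282) and (371.4,319.6), with its flanks at (352,300) and (380.5,302). I'll turn the ends and flanks into positions at half height.

```bash
python3 - <<'E'
from h import *
f,cx,cy,R,t=K('top')
def atz(u,v,z):
    d=R.T@np.array([(u-cx)/f,(v-cy)/f,1]); o=-R.T@t; return (o+d*(z-o[2])/d[2])[:2]
a=[atz(*p,29.5) for p in((362,282),(371.4,319.6),(352,300),(380.5,302))]
print(a,(a[0]+a[1])/2,(a[2]+a[3])/2,np.degrees(np.arctan2(*(a[0]-a[1])[::-1])),np.linalg.norm(a[0]-a[1]))
E
```

```text
[array([469.00338512, -77.7029363 ]), array([394.60231577, -95.1965441 ]), array([433.46230661, -57.25845436]), array([ 429.1159272 , -113.88369775])] [431.80285045 -86.4497402 ] [431.2891169  -85.57107605] 13.231379289491167 76.43000348979865
```

```bash
cat > go.py <<'E'
import sys
from h import *
o=observe(); p=o['tcp_pos']; y=o['orientation'][2]
x,Y,z,yaw=map(float,sys.argv[1:5])
d=np.array([x,Y,z])-p; a=np.radians(y); c,s=np.cos(a),np.sin(a)
print('t',round(o['time'],2),'pos',p.round(1),'yaw',round(y,2),'q',o['joint_positions'].round(0),'op',round(o['opening'],1),'F',o['wrist_force'].round(1))
tr=-(yaw-y); tr=(tr+180)%360-180
print('cm tx %.2f ty %.2f tz %.2f turn %.1f'%((c*d[0]+s*d[1])/10,(s*d[0]-c*d[1])/10,-d[2]/10,tr),'len mm',np.linalg.norm(d).round(),'rows',max(np.linalg.norm(d)/50,abs(tr)/8.59).round(1))
E
python3 go.py 574 6.7 176 -14.3; python3 go.py 574 6.7 51 -14.3
```

```text
t 0.1 pos [ 218.8 -611.4  175.8] yaw 19.69 q [68. 27. -1. 92.  0. 61. -3.] op 92.2 F [-0.9 -0.   0.1]
cm tx 54.27 ty -46.23 tz -0.02 turn 34.0 len mm 713.0 rows 14.3
t 0.1 pos [ 218.8 -611.4  175.8] yaw 19.69 q [68. 27. -1. 92.  0. 61. -3.] op 92.2 F [-0.9 -0.   0.1]
cm tx 54.27 ty -46.23 tz 12.48 turn 34.0 len mm 724.0 rows 14.5
```

Request:
{"name": "carry_out", "arguments": {
  "series": [
    {"tx":54.3,"ty":-46.2,"tz":0,"turn":34},
    {"tx":54.3,"ty":-46.2,"tz":0,"turn":34},
    {"tx":54.3,"ty":-46.2,"tz":0,"turn":34},
    {"tx":54.3,"ty":-46.2,"tz":0,"turn":34},
    {"tx":54.3,"ty":-46.2,"tz":0,"turn":34},
    {"tx":54.3,"ty":-46.2,"tz":0,"turn":34},
    {"tx":54.3,"ty":-46.2,"tz":0,"turn":34},
    {"tx":54.3,"ty":-46.2,"tz":0,"turn":34},
    {"tx":54.3,"ty":-46.2,"tz":0,"turn":34},
    {"tx":54.3,"ty":-46.2,"tz":0,"turn":34},
    {"tx":54.3,"ty":-46.2,"tz":0,"turn":34},
    {"tx":54.3,"ty":-46.2,"tz":0,"turn":34},
    {"tx":54.3,"ty":-46.2,"tz":0,"turn":34},
    {"tx":54.3,"ty":-46.2,"tz":0,"turn":34},
    {"tx":54.3,"ty":-46.2,"tz":0,"turn":34},
    {"tx":54.3,"ty":-46.2,"tz":0,"turn":34},
    {"tx":54.3,"ty":-46.2,"tz":0,"turn":34},
    {"tx":54.3,"ty":-46.2,"tz":0,"turn":34}
  ],
  "jaw": 0,
  "force": 20
}}

```text
time: 1.9
tcp_pos: [573.8, 3.3, 176.5]
orientation: [179.9, 0.0, -14.5]
wrist_force: [-0.5, 0.4, -0.2]
opening: 92.2
```

```bash
python3 go.py 574 6.7 51 -14.3
```

```text
t 1.9 pos [573.8   3.3 176.5] yaw -14.5 q [   8.   20.  -14.  102.    6.   58. -113.] op 92.2 F [-0.5  0.4 -0.2]
cm tx -0.07 ty -0.33 tz 12.55 turn -0.2 len mm 126.0 rows 2.5
```

Request:
{"name": "carry_out", "arguments": {
  "series": [
    {"tx":-0.1,"ty":-0.3,"tz":4},
    {"tx":-0.1,"ty":-0.3,"tz":8},
    {"tx":-0.1,"ty":-0.3,"tz":11},
    {"tx":-0.1,"ty":-0.3,"tz":12.5},
    {"tx":-0.1,"ty":-0.3,"tz":12.5},
    {"tx":-0.1,"ty":-0.3,"tz":12.5}
  ]
}}

```text
invalid input at $.series[0]: expected keys tx, ty, tz, turn
```

Request:
{"name": "carry_out", "arguments": {
  "series": [
    {"tx":0},
    {"tx":0},
    {"tx":0},
    {"tx":0},
    {"tx":0},
    {"tx":0},
    {"tx":0}
  ],
  "jaw": 1,
  "force": 20
}}

```text
invalid input at $.series[0]: expected keys tx, ty, tz, turn
```

```bash
python3 go.py 492.3 -343 57 -14.3;python3 go.py 492.3 -343 200 -14.3
```

```text
t 1.9 pos [573.8   3.3 176.5] yaw -14.5 q [   8.   20.  -14.  102.    6.   58. -113.] op 92.2 F [-0.5  0.4 -0.2]
cm tx 0.78 ty 35.57 tz 11.95 turn -0.2 len mm 375.0 rows 7.5
t 1.9 pos [573.8   3.3 176.5] yaw -14.5 q [   8.   20.  -14.  102.    6.   58. -113.] op 92.2 F [-0.5  0.4 -0.2]
cm tx 0.78 ty 35.57 tz -2.35 turn -0.2 len mm 357.0 rows 7.1
```

Request:
{"name": "carry_out", "arguments": {
  "series": [
    {"tx":-0.1,"ty":-0.3,"tz":4,"turn":0},
    {"tx":-0.1,"ty":-0.3,"tz":8,"turn":0},
    {"tx":-0.1,"ty":-0.3,"tz":11,"turn":0},
    {"tx":-0.1,"ty":-0.3,"tz":12.5,"turn":0},
    {"tx":-0.1,"ty":-0.3,"tz":12.5,"turn":0},
    {"tx":-0.1,"ty":-0.3,"tz":12.5,"turn":0}
  ]
}}

```text
time: 2.5
tcp_pos: [575.2, 8.4, 52.8]
orientation: [-180.0, -0.1, -14.4]
wrist_force: [-0.7, 0.0, 0.7]
opening: 91.8
```

Request:
{"name": "carry_out", "arguments": {
  "series": [
    {"tx":0,"ty":0,"tz":0,"turn":0},
    {"tx":0,"ty":0,"tz":0,"turn":0},
    {"tx":0,"ty":0,"tz":0,"turn":0},
    {"tx":0,"ty":0,"tz":0,"turn":0},
    {"tx":0,"ty":0,"tz":0,"turn":0},
    {"tx":0,"ty":0,"tz":0,"turn":0},
    {"tx":0,"ty":0,"tz":0,"turn":0},
    {"tx":0,"ty":0,"tz":0,"turn":0}
  ],
  "jaw": 1,
  "force": 20
}}

```text
time: 3.3
tcp_pos: [574.4, 9.0, 51.7]
orientation: [180.0, -0.0, -14.3]
wrist_force: [-1.0, -0.3, 1.0]
opening: 44.3
```

```bash
python3 go.py 492.3 -343 57 -14.3;python3 go.py 492.3 -343 200 -14.3
```

```text
t 3.3 pos [574.4   9.   51.7] yaw -14.31 q [   6.   29.  -13.  107.    9.   44. -116.] op 44.3 F [-1.  -0.3  1. ]
cm tx 0.74 ty 36.14 tz -0.53 turn -0.0 len mm 362.0 rows 7.2
t 3.3 pos [574.4   9.   51.7] yaw -14.31 q [   6.   29.  -13.  107.    9.   44. -116.] op 44.3 F [-1.  -0.3  1. ]
cm tx 0.74 ty 36.14 tz -14.83 turn -0.0 len mm 391.0 rows 7.8
```

Request:
{"name": "carry_out", "arguments": {
  "series": [
    {"tx":0,"ty":0,"tz":-2,"turn":0},
    {"tx":0,"ty":0,"tz":-6,"turn":0},
    {"tx":0,"ty":0,"tz":-10,"turn":0},
    {"tx":0,"ty":0,"tz":-14,"turn":0},
    {"tx":0,"ty":2,"tz":-14.8,"turn":0},
    {"tx":0.1,"ty":6,"tz":-14.8,"turn":0},
    {"tx":0.2,"ty":10,"tz":-14.8,"turn":0},
    {"tx":0.3,"ty":14,"tz":-14.8,"turn":0},
    {"tx":0.4,"ty":18,"tz":-14.8,"turn":0},
    {"tx":0.5,"ty":22,"tz":-14.8,"turn":0},
    {"tx":0.6,"ty":26,"tz":-14.8,"turn":0},
    {"tx":0.7,"ty":30,"tz":-14.8,"turn":0},
    {"tx":0.7,"ty":33,"tz":-14.8,"turn":0},
    {"tx":0.7,"ty":35.2,"tz":-14.8,"turn":0},
    {"tx":0.7,"ty":36.1,"tz":-14.8,"turn":0},
    {"tx":0.7,"ty":36.1,"tz":-14.8,"turn":0},
    {"tx":0.7,"ty":36.1,"tz":-14.8,"turn":0},
    {"tx":0.7,"ty":36.1,"tz":-14.8,"turn":0},
    {"tx":0.7,"ty":36.1,"tz":-14.8,"turn":0}
  ]
}}

```text
time: 5.2
tcp_pos: [492.6, -341.0, 199.8]
orientation: [-180.0, -0.0, -14.2]
wrist_force: [0.1, 0.0, -1.0]
opening: 44.7
```

```bash
python3 go.py 492.3 -343 60 -14.3; python3 - <<'E'
from h import *
for n in('scene','top'):
    p,d=capture(n); cv2.imwrite(f'pics/{n}1.png',p[:,:,::-1]); P=cloud(n,d).reshape(-1,3)-[0,0,1.5]
    q=P[(np.hypot(P[:,0]-492,P[:,1]+343)<45)&(P[:,2]>120)&(P[:,2]<215)]
    if len(q): print(n,len(q),np.percentile(q[:,2],1))
E
```

```text
t 5.2 pos [ 492.6 -341.   199.8] yaw -14.18 q [ 36.  21.  -5.  98.   2.  62. -74.] op 44.7 F [ 0.1  0.  -1. ]
cm tx 0.02 ty 0.21 tz 13.98 turn 0.1 len mm 140.0 rows 2.8
scene 501 149.70245950333643
top 139 152.16702767651807
```

View pics/scene1.png

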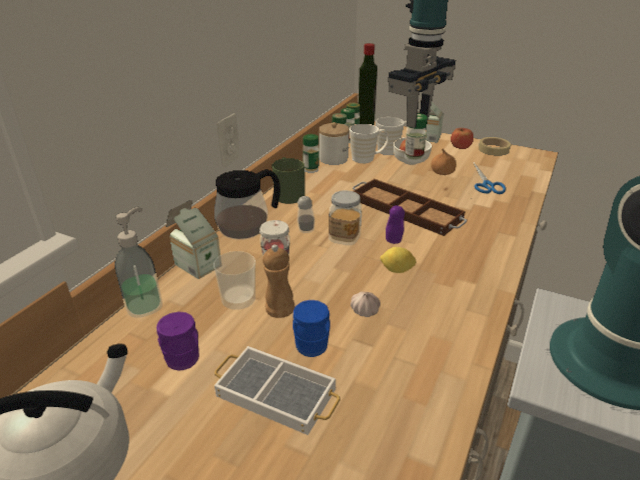

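The scene view shows the spice jar held upright above the supper caddy, at about (416,145) in the picture. Lowering it now.

Request:
{"name": "carry_out", "arguments": {
  "series": [
    {"tx":0,"ty":0.2,"tz":3,"turn":0},
    {"tx":0,"ty":0.2,"tz":7,"turn":0},
    {"tx":0,"ty":0.2,"tz":10.5,"turn":0},
    {"tx":0,"ty":0.2,"tz":12.5,"turn":0},
    {"tx":0,"ty":0.2,"tz":13.3,"turn":0},
    {"tx":0,"ty":0.2,"tz":13.7,"turn":0},
    {"tx":0,"ty":0.2,"tz":14.0,"turn":0},
    {"tx":0,"ty":0.2,"tz":14.1,"turn":0},
    {"tx":0,"ty":0.2,"tz":14.1,"turn":0},
    {"tx":0,"ty":0.2,"tz":14.1,"turn":0}
  ]
}}

```text
time: 6.3
tcp_pos: [491.9, -344.7, 59.5]
orientation: [180.0, -0.1, -14.3]
wrist_force: [-0.6, -0.6, -1.7]
opening: 44.7
```

```bash
python3 go.py 492.3 -343 57.7 -14.3
```

```text
t 6.3 pos [ 491.9 -344.7   59.5] yaw -14.31 q [ 35.  30.  -5. 104.   3.  46. -75.] op 44.7 F [-0.6 -0.6 -1.7]
cm tx -0.00 ty -0.17 tz 0.18 turn -0.0 len mm 2.0 rows 0.0
```

Request:
{"name": "carry_out", "arguments": {
  "series": [
    {"tx":0,"ty":-0.1,"tz":0.1,"turn":0},
    {"tx":0,"ty":-0.1,"tz":0.2,"turn":0},
    {"tx":0,"ty":-0.1,"tz":0.2,"turn":0},
    {"tx":0,"ty":-0.1,"tz":0.2,"turn":0}
  ]
}}

```text
time: 6.7
tcp_pos: [492.5, -343.7, 57.6]
orientation: [180.0, -0.1, -14.3]
wrist_force: [-0.2, 0.5, 5.9]
opening: 44.6
```

Request:
{"name": "carry_out", "arguments": {
  "series": [
    {"tx":0,"ty":0,"tz":0,"turn":0},
    {"tx":0,"ty":0,"tz":0,"turn":0},
    {"tx":0,"ty":0,"tz":0,"turn":0},
    {"tx":0,"ty":0,"tz":0,"turn":0},
    {"tx":0,"ty":0,"tz":0,"turn":0},
    {"tx":0,"ty":0,"tz":-2,"turn":0},
    {"tx":0,"ty":0,"tz":-6,"turn":0},
    {"tx":0,"ty":0,"tz":-10,"turn":0},
    {"tx":0,"ty":0,"tz":-14,"turn":0},
    {"tx":0,"ty":0,"tz":-14,"turn":0}
  ],
  "jaw": 0
}}

```text
time: 7.7
tcp_pos: [495.0, -345.4, 203.0]
orientation: [179.8, -0.6, -14.3]
wrist_force: [0.5, -0.2, 0.0]
opening: 92.2
```

```bash
python3 go.py 598 140 195 -14.3; python3 go.py 598 140 106 -14.3
```

```text
t 7.7 pos [ 495.  -345.4  203. ] yaw -14.31 q [ 36.  21.  -5.  97.   2.  61. -74.] op 92.2 F [ 0.5 -0.2  0. ]
cm tx -2.02 ty -49.58 tz 0.80 turn -0.0 len mm 496.0 rows 9.9
t 7.7 pos [ 495.  -345.4  203. ] yaw -14.31 q [ 36.  21.  -5.  97.   2.  61. -74.] op 92.2 F [ 0.5 -0.2  0. ]
cm tx -2.02 ty -49.58 tz 9.70 turn -0.0 len mm 506.0 rows 10.1
```

Request:
{"name": "carry_out", "arguments": {
  "series": [
    {"tx":-0.4,"ty":-5,"tz":0,"turn":0},
    {"tx":-0.6,"ty":-10,"tz":0,"turn":0},
    {"tx":-0.8,"ty":-15,"tz":0,"turn":0},
    {"tx":-1,"ty":-20,"tz":0,"turn":0},
    {"tx":-1.2,"ty":-25,"tz":0,"turn":0},
    {"tx":-1.4,"ty":-30,"tz":0,"turn":0},
    {"tx":-1.6,"ty":-35,"tz":0,"turn":0},
    {"tx":-1.8,"ty":-40,"tz":0,"turn":0},
    {"tx":-2,"ty":-45,"tz":0,"turn":0},
    {"tx":-2,"ty":-48,"tz":0,"turn":0},
    {"tx":-2,"ty":-49.6,"tz":0.5,"turn":0},
    {"tx":-2,"ty":-49.6,"tz":0.5,"turn":0},
    {"tx":-2,"ty":-49.6,"tz":0.5,"turn":0},
    {"tx":-2,"ty":-49.6,"tz":0.5,"turn":0}
  ]
}}

```text
time: 9.1
tcp_pos: [595.0, 139.3, 191.4]
orientation: [179.9, 0.0, -14.5]
wrist_force: [0.2, -1.2, 0.4]
opening: 91.7
```

```bash
python3 go.py 598 140 105 -14.3; python3 - <<'E'
from h import *
for n in('scene','top'):
    p,d=capture(n); cv2.imwrite(f'pics/{n}2.png',p[:,:,::-1])
E
```

```text
t 9.1 pos [595.  139.3 191.4] yaw -14.5 q [  -4.   24.  -17.   96.    8.   62. -127.] op 91.7 F [ 0.2 -1.2  0.4]
cm tx 0.28 ty -0.15 tz 8.64 turn -0.2 len mm 86.0 rows 1.7
```

View pics/scene2.png

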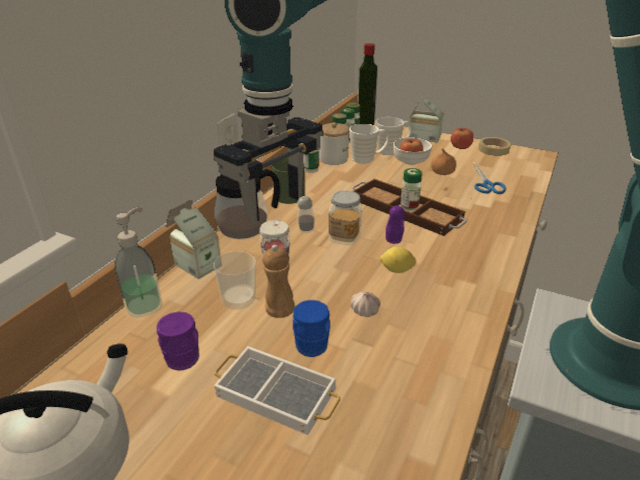

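View pics/top2.png

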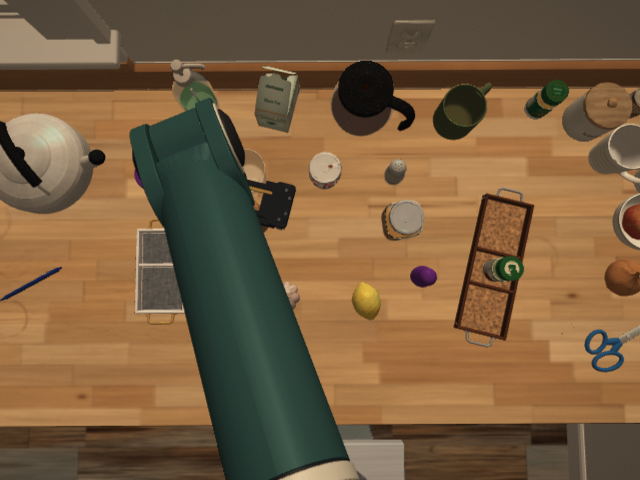

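The spice jar stands in the middle compartment, with its cap at about (510,268) in the top view. The gripper is now over the mill, so I'll grasp it.

Request:
{"name": "carry_out", "arguments": {
  "series": [
    {"tx":0.3,"ty":-0.1,"tz":2,"turn":0},
    {"tx":0.3,"ty":-0.1,"tz":5,"turn":0},
    {"tx":0.3,"ty":-0.1,"tz":7.5,"turn":0},
    {"tx":0.3,"ty":-0.1,"tz":8.6,"turn":0},
    {"tx":0.3,"ty":-0.1,"tz":8.6,"turn":0},
    {"tx":0.3,"ty":-0.1,"tz":8.6,"turn":0}
  ]
}}

```text
time: 9.8
tcp_pos: [598.9, 142.2, 106.7]
orientation: [-180.0, -0.1, -14.3]
wrist_force: [-0.1, 0.2, 0.5]
opening: 92.1
```

Request:
{"name": "carry_out", "arguments": {
  "series": [
    {"tx":0,"ty":0,"tz":0,"turn":0},
    {"tx":0,"ty":0,"tz":0,"turn":0},
    {"tx":0,"ty":0,"tz":0,"turn":0},
    {"tx":0,"ty":0,"tz":0,"turn":0},
    {"tx":0,"ty":0,"tz":0,"turn":0},
    {"tx":0,"ty":0,"tz":0,"turn":0},
    {"tx":0,"ty":0,"tz":0,"turn":0}
  ],
  "jaw": 1,
  "force": 20
}}

```text
time: 10.5
tcp_pos: [598.0, 142.4, 105.6]
orientation: [180.0, 0.0, -14.3]
wrist_force: [-1.1, 0.6, -1.6]
opening: 38.3
```

```bash
python3 go.py 413 -322.6 260 -14.3
```

```text
t 10.5 pos [598.  142.4 105.6] yaw -14.3 q [  -5.   29.  -16.  100.   10.   53. -129.] op 38.3 F [-1.1  0.6 -1.6]
cm tx -6.44 ty 49.63 tz -15.44 turn -0.0 len mm 524.0 rows 10.5
```

Request:
{"name": "carry_out", "arguments": {
  "series": [
    {"tx":0,"ty":0,"tz":0,"turn":0},
    {"tx":0,"ty":0,"tz":0,"turn":0},
    {"tx":0,"ty":0,"tz":0,"turn":0}
  ]
}}

```text
time: 10.8
tcp_pos: [598.0, 142.4, 105.6]
orientation: [180.0, 0.0, -14.3]
wrist_force: [-1.2, -1.2, -0.5]
opening: 14.0
```

```bash
python3 - <<'E'
from h import *
print(observe()['wrist_force'])
p,d=capture('scene'); cv2.imwrite('pics/scene3.png',cv2.resize(p[140:340,180:380,::-1],None,fx=3,fy=3))
P=cloud('scene',np.load('scene0.npz')['d']).reshape(-1,3)-[0,0,1.5]
q=P[np.hypot(P[:,0]-598,P[:,1]-140)<36]
for z in range(2,150,8):
    s=q[(q[:,2]>z)&(q[:,2]<z+8)]
    # width perpendicular to camera direction
    if len(s): print(z,np.ptp(s[:,0]).round(),np.ptp(s[:,1]).round(),s[:,:2].mean(0).round())
E
```

```text
[-1.17330444 -1.15669702 -0.49802907]
2 54.0 37.0 [587. 160.]
10 55.0 50.0 [585. 154.]
18 43.0 33.0 [586. 156.]
26 47.0 43.0 [586. 157.]
34 48.0 46.0 [586. 155.]
42 48.0 44.0 [588. 154.]
50 42.0 37.0 [589. 153.]
58 37.0 36.0 [589. 152.]
66 35.0 29.0 [590. 152.]
74 32.0 25.0 [590. 152.]
82 33.0 28.0 [589. 153.]
90 36.0 33.0 [588. 155.]
98 43.0 41.0 [590. 155.]
106 45.0 36.0 [588. 154.]
114 42.0 34.0 [590. 157.]
122 48.0 45.0 [590. 153.]
130 43.0 39.0 [595. 147.]
138 23.0 25.0 [597. 143.]
146 11.0 10.0 [598. 143.]
```

View pics/scene3.png

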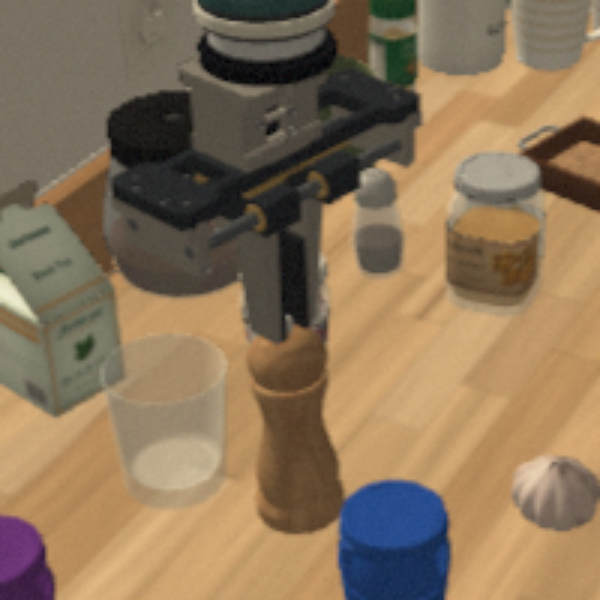

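```bash
python3 - <<'E'
from h import *
print(proj('scene',[[598,142,105.6],[598,142,125],[598,140,150],[598,140,0]]))
a=cv2.imread('pics/scene0.png')[140:340,180:380]; b=cv2.resize(cv2.imread('pics/scene3.png'),(200,200),interpolation=cv2.INTER_AREA)
cv2.imwrite('pics/cmp.png',cv2.resize(np.hstack([a,b]),None,fx=2,fy=2))
p,d=capture('top'); cv2.imwrite('pics/top3.png',cv2.resize(p[100:300,150:350,::-1],None,fx=3,fy=3))
for n in('scene',):
    p,d=capture(n);P=cloud(n,d).reshape(-1,3)-[0,0,1.5]
    q=P[(np.hypot(P[:,0]-598,P[:,1]-140)<50)]
    for z in (4,40,56,70,110):
        s=q[(q[:,2]>z)&(q[:,2]<z+8)]; print(z,np.ptp(s[:,0]),np.ptp(s[:,1]),s[:,:2].mean(0))
E
```

```text
[[276.28205381 266.11652433]
 [275.77097214 257.58471943]
 [275.65637486 245.76124795]
 [279.38912928 308.86668905]]
4 55.205970466483905 39.22458632804785 [584.7493356  158.40946508]
40 50.60445852711405 42.539899672726634 [588.43728151 155.63621899]
56 40.24824911035216 36.411374191573245 [589.0378516  152.49626912]
70 68.78023771213907 28.89132407763509 [590.90966079 152.48131009]
110 36.31847890365054 31.714425769757867 [588.19391753 157.68856102]
```

View pics/cmp.png

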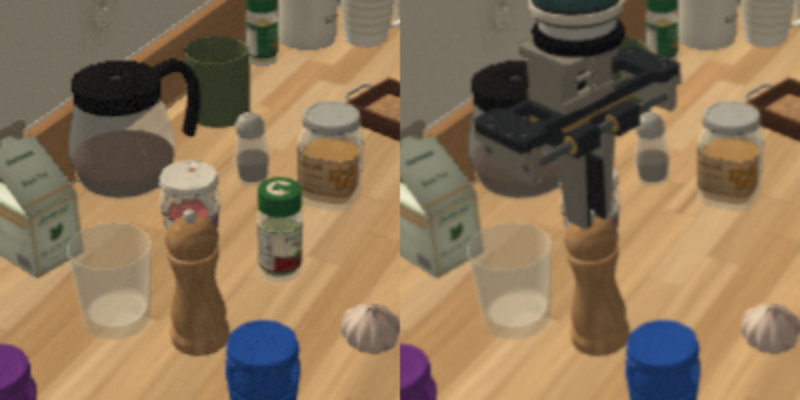

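View pics/top3.png

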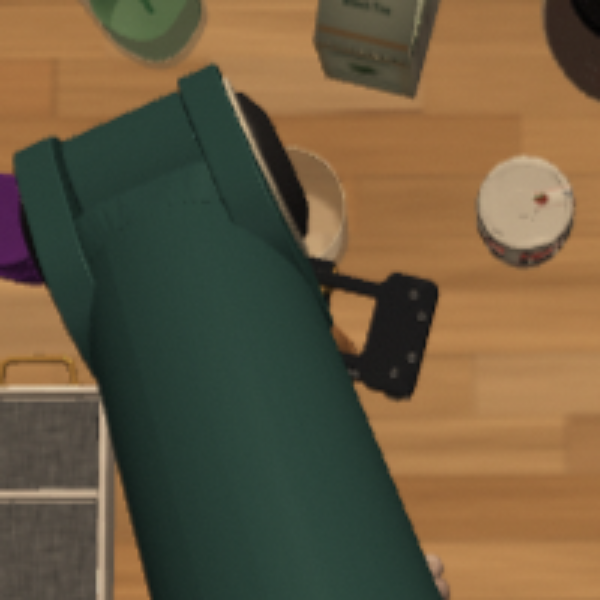

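```bash
python3 - <<'E'
from h import *
p,d=capture('scene');C=cloud('scene',d)-[0,0,1.5]
cv2.imwrite('pics/z.png',cv2.resize(p[170:290,220:340,::-1],None,fx=6,fy=6,interpolation=cv2.INTER_CUBIC))
for v in range(200,290,5):
    print(v,[tuple(C[v,u].round().astype(int)) for u in (266,270,274,278,282)], )
print(observe()['opening'],observe()['tcp_pos'])
E
```

```text
200 [(np.int64(584), np.int64(182), np.int64(267)), (np.int64(587), np.int64(167), np.int64(259)), (np.int64(585), np.int64(157), np.int64(255)), (np.int64(591), np.int64(135), np.int64(242)), (np.int64(580), np.int64(139), np.int64(247))]
205 [(np.int64(587), np.int64(179), np.int64(255)), (np.int64(581), np.int64(177), np.int64(256)), (np.int64(574), np.int64(175), np.int64(256)), (np.int64(573), np.int64(165), np.int64(252)), (np.int64(573), np.int64(152), np.int64(245))]
210 [(np.int64(585), np.int64(184), np.int64(249)), (np.int64(576), np.int64(185), np.int64(252)), (np.int64(574), np.int64(177), np.int64(248)), (np.int64(572), np.int64(167), np.int64(244)), (np.int64(585), np.int64(134), np.int64(223))]
215 [(np.int64(586), np.int64(183), np.int64(239)), (np.int64(578), np.int64(183), np.int64(241)), (np.int64(573), np.int64(178), np.int64(240)), (np.int64(592), np.int64(136), np.int64(212)), (np.int64(586), np.int64(132), np.int64(212))]
220 [(np.int64(597), np.int64(167), np.int64(218)), (np.int64(591), np.int64(164), np.int64(218)), (np.int64(599), np.int64(139), np.int64(2
[... 2559 characters left out ...]
598), np.int64(165), np.int64(99)), (np.int64(591), np.int64(162), np.int64(99)), (np.int64(584), np.int64(160), np.int64(100)), (np.int64(580), np.int64(153), np.int64(97))]
280 [(np.int64(669), np.int64(74), np.int64(1)), (np.int64(603), np.int64(159), np.int64(82)), (np.int64(593), np.int64(161), np.int64(86)), (np.int64(587), np.int64(156), np.int64(84)), (np.int64(582), np.int64(151), np.int64(83))]
285 [(np.int64(662), np.int64(86), np.int64(-2)), (np.int64(604), np.int64(158), np.int64(69)), (np.int64(595), np.int64(159), np.int64(72)), (np.int64(588), np.int64(156), np.int64(72)), (np.int64(583), np.int64(150), np.int64(70))]
9.492923753207593 [598.03389778 142.26615787 105.64643704]
```

View pics/z.png

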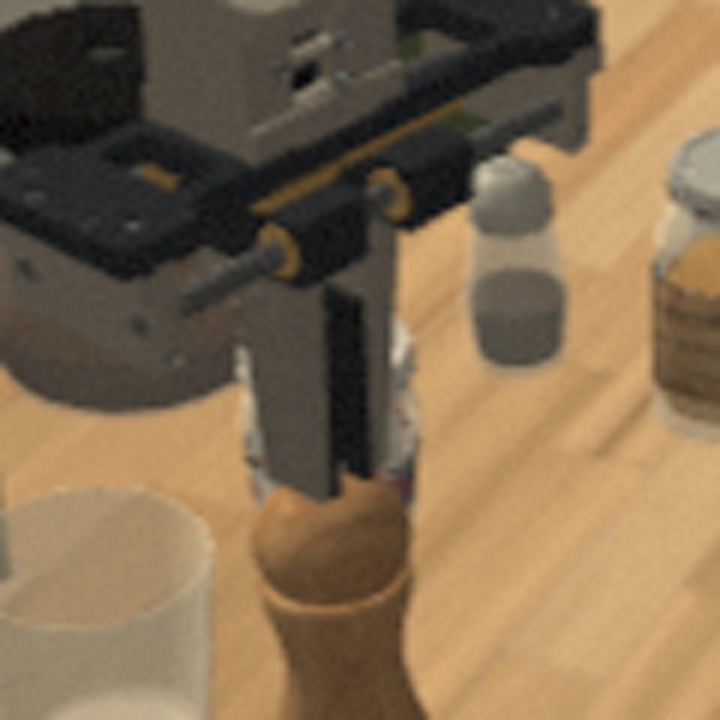

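```bash
python3 - <<'E'
from h import *
a=cv2.imread('pics/scene1.png')[60:180,360:480]; b=cv2.imread('pics/scene0.png')[30:150,500:620]
cv2.imwrite('pics/f.png',cv2.resize(np.hstack([a,b]),None,fx=3.3,fy=3.3,interpolation=2))
print('held tcp px',proj('scene',[[492.6,-341,z] for z in(150,200,236,256)]))
print('start tcp px',proj('scene',[[218.8,-611.4,z] for z in(140,176,211)]))
C=cloud('scene',np.load('scene0.npz')['d'])-[0,0,1.5]
P=C[30:150,500:620].reshape(-1,3)
q=P[(np.hypot(P[:,0]-219,P[:,1]+611)<85)&(P[:,2]>60)]; print(len(q),np.percentile(q[:,2],[0,1,5,20]))
low=q[q[:,2]<q[:,2].min()+15];print(low.mean(0),np.ptp(low,axis=0))
E
```

```text
held tcp px [[414.01236633 158.23916076]
 [416.0454854  138.78835895]
 [417.56608423 124.24082605]
 [418.43238222 115.95297385]]
start tcp px [[545.74857338 142.70252981]
 [549.01829057 129.64018275]
 [552.29026877 116.56880307]]
2233 [212.36233683 216.56564905 229.94592575 272.777689  ]
[ 219.41111461 -607.36993282  220.66580328] [ 55.15623357 114.15835374  14.85920467]
```

View pics/f.png

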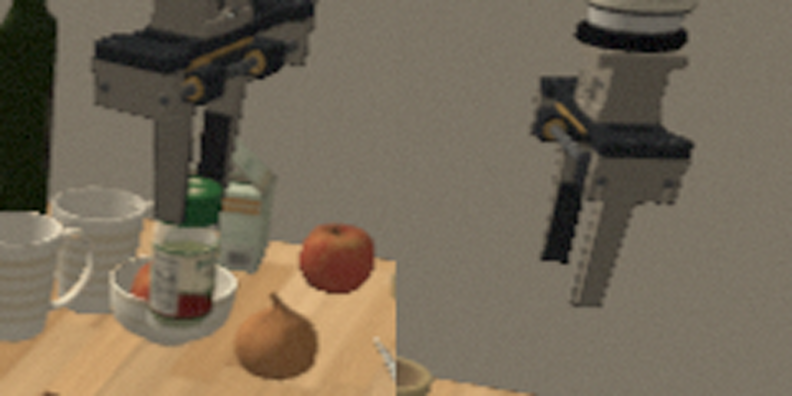

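The scene pictures show the true fingertips about 35 mm above the reported TCP:

- **At the start:** the tips are at about z = 212, with 176 reported.
- **Spice jar:** it was held by its cap.
- **Mill:** the fingers closed only on its top nut (opening 9.5).

From here I'll take true tip = reported + 35.5. I'll reopen, go lower and grip the mill's head.

Request:
{"name": "carry_out", "arguments": {
  "series": [
    {"tx":0,"ty":0,"tz":0,"turn":0},
    {"tx":0,"ty":0,"tz":0,"turn":0},
    {"tx":0,"ty":0,"tz":0,"turn":0},
    {"tx":0,"ty":0,"tz":0,"turn":0},
    {"tx":0,"ty":0,"tz":0,"turn":0},
    {"tx":0,"ty":0,"tz":0,"turn":0},
    {"tx":0,"ty":0,"tz":0,"turn":0},
    {"tx":0,"ty":0,"tz":0,"turn":0},
    {"tx":0,"ty":0,"tz":0,"turn":0},
    {"tx":0,"ty":0,"tz":0,"turn":0},
    {"tx":0,"ty":0,"tz":0,"turn":0}
  ],
  "jaw": 0
}}

```text
time: 12.1
tcp_pos: [598.1, 142.4, 105.6]
orientation: [180.0, 0.0, -14.3]
wrist_force: [0.6, 0.4, -0.4]
opening: 91.9
```

Request:
{"name": "carry_out", "arguments": {
  "series": [
    {"tx":0,"ty":0,"tz":1,"turn":0},
    {"tx":0,"ty":0,"tz":2,"turn":0},
    {"tx":0,"ty":0,"tz":3,"turn":0},
    {"tx":0,"ty":0,"tz":3.6,"turn":0},
    {"tx":0,"ty":0,"tz":3.6,"turn":0},
    {"tx":0,"ty":0,"tz":3.6,"turn":0}
  ]
}}

```text
time: 12.7
tcp_pos: [598.0, 142.5, 69.4]
orientation: [180.0, 0.0, -14.3]
wrist_force: [0.5, 0.1, -0.7]
opening: 92.2
```

Request:
{"name": "carry_out", "arguments": {
  "series": [
    {"tx":0,"ty":0,"tz":0,"turn":0},
    {"tx":0,"ty":0,"tz":0,"turn":0},
    {"tx":0,"ty":0,"tz":0,"turn":0},
    {"tx":0,"ty":0,"tz":0,"turn":0},
    {"tx":0,"ty":0,"tz":0,"turn":0},
    {"tx":0,"ty":0,"tz":0,"turn":0},
    {"tx":0,"ty":0,"tz":0,"turn":0},
    {"tx":0,"ty":0,"tz":0,"turn":0}
  ],
  "jaw": 1,
  "force": 20
}}

```text
time: 13.5
tcp_pos: [598.1, 142.2, 69.8]
orientation: [180.0, -0.0, -14.3]
wrist_force: [-0.5, -0.4, 1.4]
opening: 46.2
```

```bash
python3 go.py 413 -322.6 240 -14.3;  python3 - <<'E'
from h import *
p,d=capture('scene'); cv2.imwrite('pics/scene4.png',cv2.resize(p[140:340,180:380,::-1],None,fx=3,fy=3))
E
```

```text
t 13.5 pos [598.1 142.2  69.8] yaw -14.31 q [  -5.   32.  -15.  101.   11.   49. -130.] op 46.2 F [-0.5 -0.4  1.4]
cm tx -6.45 ty 49.62 tz -17.02 turn -0.0 len mm 529.0 rows 10.6
```

View pics/scene4.png

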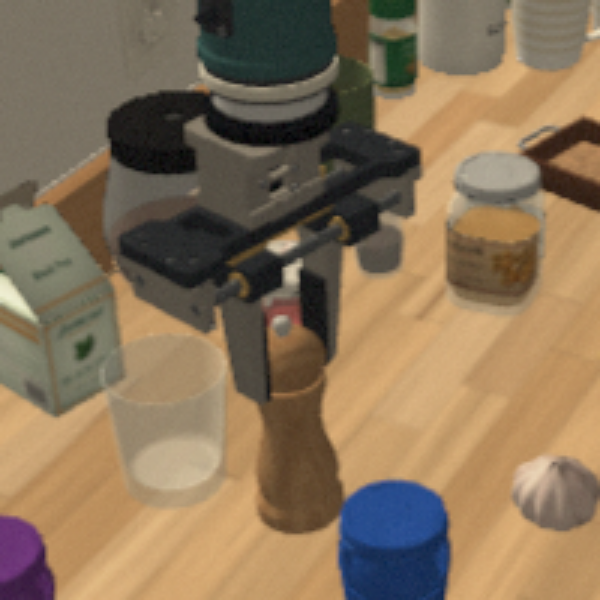

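Request:
{"name": "carry_out", "arguments": {
  "series": [
    {"tx":0,"ty":0,"tz":-1,"turn":0},
    {"tx":0,"ty":0,"tz":-3,"turn":0},
    {"tx":0,"ty":0,"tz":-6,"turn":0},
    {"tx":0,"ty":0,"tz":-9,"turn":0},
    {"tx":0,"ty":0,"tz":-12,"turn":0},
    {"tx":0,"ty":0,"tz":-13.5,"turn":0},
    {"tx":0,"ty":0,"tz":-14,"turn":0},
    {"tx":0,"ty":0,"tz":-14,"turn":0}
  ],
  "force": 28
}}

```text
time: 14.35
tcp_pos: [597.8, 142.4, 209.5]
orientation: [180.0, 0.0, -14.3]
wrist_force: [-0.8, -0.8, -2.0]
opening: 46.3
```

Request:
{"name": "carry_out", "arguments": {
  "series": [
    {"tx":-0.2,"ty":1.5,"tz":0,"turn":0},
    {"tx":-0.5,"ty":4,"tz":0,"turn":0},
    {"tx":-0.9,"ty":7,"tz":0,"turn":0},
    {"tx":-1.4,"ty":10.5,"tz":0,"turn":0},
    {"tx":-1.8,"ty":14,"tz":0,"turn":0},
    {"tx":-2.3,"ty":18,"tz":0,"turn":0},
    {"tx":-2.9,"ty":22,"tz":0,"turn":0},
    {"tx":-3.4,"ty":26,"tz":0,"turn":0},
    {"tx":-3.9,"ty":30,"tz":0,"turn":0},
    {"tx":-4.4,"ty":34,"tz":0,"turn":0},
    {"tx":-4.9,"ty":38,"tz":0,"turn":0},
    {"tx":-5.4,"ty":42,"tz":0,"turn":0},
    {"tx":-5.9,"ty":45.5,"tz":0,"turn":0},
    {"tx":-6.3,"ty":48,"tz":0,"turn":0},
    {"tx":-6.4,"ty":49.4,"tz":0,"turn":0},
    {"tx":-6.4,"ty":49.6,"tz":0,"turn":0},
    {"tx":-6.4,"ty":49.6,"tz":0,"turn":0},
    {"tx":-6.4,"ty":49.6,"tz":0,"turn":0}
  ]
}}

```text
time: 16.15
tcp_pos: [414.1, -320.7, 209.4]
orientation: [-179.9, 0.0, -14.2]
wrist_force: [0.3, -0.7, -2.0]
opening: 46.4
```

```bash
python3 go.py 413 -322.6 75.8 -14.3;  python3 - <<'E'
from h import *
p,d=capture('scene'); cv2.imwrite('pics/scene5.png',p[:,:,::-1])
P=cloud('scene',d).reshape(-1,3)-[0,0,1.5]; q=P[(np.hypot(P[:,0]-413,P[:,1]+322)<45)&(P[:,2]>115)]; print(np.percentile(q[:,2],[0,1,3]))
s=q[(q[:,2]<160)]; print(circ(s[:,:2],29))
p,d=capture('top'); cv2.imwrite('pics/top5.png',p[:,:,::-1])
E
```

```text
t 16.15 pos [ 414.1 -320.7  209.4] yaw -14.17 q [ 36.  13.  -3. 107.   1.  60. -71.] op 46.4 F [ 0.3 -0.7 -2. ]
cm tx -0.06 ty 0.21 tz 13.36 turn 0.1 len mm 134.0 rows 2.7
[139.63620784 145.25833795 153.14515652]
[ 413.61677966 -325.48494076]
```

View pics/scene5.png

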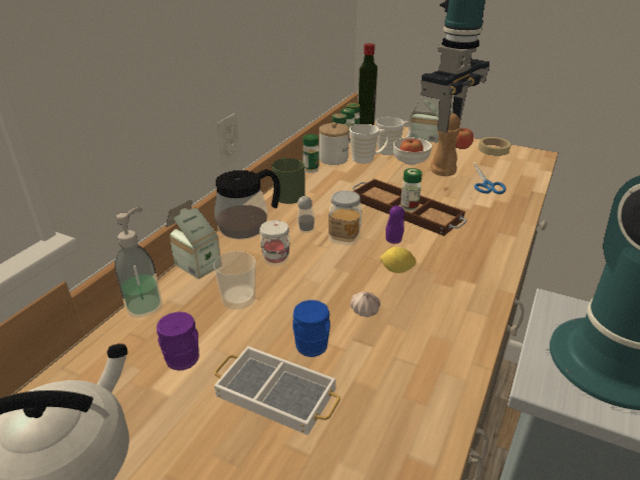

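View pics/top5.png

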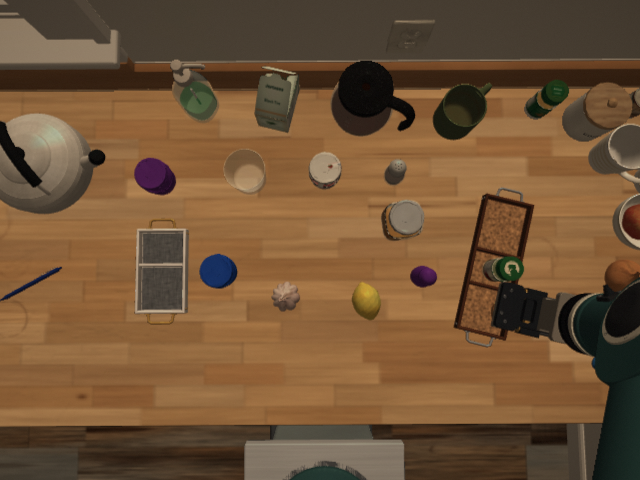

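The mill hangs upright at about (445,150) in the scene view, over the end compartment. Lowering it.

Request:
{"name": "carry_out", "arguments": {
  "series": [
    {"tx":0,"ty":0.1,"tz":2,"turn":0},
    {"tx":0,"ty":0.1,"tz":6,"turn":0},
    {"tx":0,"ty":0.1,"tz":9.5,"turn":0},
    {"tx":0,"ty":0.1,"tz":11.8,"turn":0},
    {"tx":0,"ty":0.1,"tz":12.7,"turn":0},
    {"tx":0,"ty":0.1,"tz":13.0,"turn":0},
    {"tx":0,"ty":0.1,"tz":13.2,"turn":0},
    {"tx":0,"ty":0.1,"tz":13.2,"turn":0},
    {"tx":0,"ty":0.1,"tz":13.2,"turn":0}
  ]
}}

```text
time: 17.15
tcp_pos: [414.0, -323.9, 78.8]
orientation: [180.0, -0.1, -14.3]
wrist_force: [0.2, 1.2, -1.9]
opening: 46.6
```

Request:
{"name": "carry_out", "arguments": {
  "series": [
    {"tx":0,"ty":0,"tz":0.1,"turn":0},
    {"tx":0,"ty":0,"tz":0.1,"turn":0},
    {"tx":0,"ty":0,"tz":0.1,"turn":0}
  ]
}}

```text
time: 17.45
tcp_pos: [413.3, -323.4, 76.9]
orientation: [180.0, -0.0, -14.3]
wrist_force: [-0.3, 0.3, -1.5]
opening: 46.2
```

Request:
{"name": "carry_out", "arguments": {
  "series": [
    {"tx":0,"ty":0,"tz":0.1,"turn":0},
    {"tx":0,"ty":0,"tz":0.15,"turn":0},
    {"tx":0,"ty":0,"tz":0.15,"turn":0},
    {"tx":0,"ty":0,"tz":0.15,"turn":0}
  ]
}}

```text
time: 17.85
tcp_pos: [413.6, -323.7, 75.6]
orientation: [180.0, -0.1, -14.3]
wrist_force: [-0.5, -0.0, 4.3]
opening: 46.5
```

Contact with the floor. I'll open and rise.

Request:
{"name": "carry_out", "arguments": {
  "series": [
    {"tx":0,"ty":0,"tz":0,"turn":0},
    {"tx":0,"ty":0,"tz":0,"turn":0},
    {"tx":0,"ty":0,"tz":0,"turn":0},
    {"tx":0,"ty":0,"tz":0,"turn":0},
    {"tx":0,"ty":0,"tz":0,"turn":0},
    {"tx":0,"ty":0,"tz":-2,"turn":0},
    {"tx":0,"ty":0,"tz":-6,"turn":0},
    {"tx":0,"ty":0,"tz":-10,"turn":0},
    {"tx":0,"ty":0,"tz":-10,"turn":0},
    {"tx":0,"ty":0,"tz":-10,"turn":0}
  ],
  "jaw": 0
}}

```text
time: 18.85
tcp_pos: [413.5, -323.6, 175.9]
orientation: [180.0, -0.1, -14.3]
wrist_force: [0.8, -0.6, -0.2]
opening: 92.0
```

```bash
python3 go.py 431.5 -86 80 13.2; python3 go.py 431.5 -86 -21.5 13.2
```

```text
t 18.85 pos [ 413.5 -323.6  175.9] yaw -14.31 q [ 36.  15.  -2. 109.   1.  56. -71.] op 92.0 F [ 0.8 -0.6 -0.2]
cm tx -4.13 ty -23.47 tz 9.59 turn -27.5 len mm 257.0 rows 5.1
t 18.85 pos [ 413.5 -323.6  175.9] yaw -14.31 q [ 36.  15.  -2. 109.   1.  56. -71.] op 92.0 F [ 0.8 -0.6 -0.2]
cm tx -4.13 ty -23.47 tz 19.74 turn -27.5 len mm 309.0 rows 6.2
```

Request:
{"name": "carry_out", "arguments": {
  "series": [
    {"tx":-0.8,"ty":-4,"tz":0,"turn":-6},
    {"tx":-1.6,"ty":-8,"tz":0,"turn":-12},
    {"tx":-2.4,"ty":-13,"tz":0,"turn":-18},
    {"tx":-3.2,"ty":-18,"tz":2,"turn":-24},
    {"tx":-4,"ty":-22,"tz":5,"turn":-27.5},
    {"tx":-4.1,"ty":-23.5,"tz":9,"turn":-27.5},
    {"tx":-4.1,"ty":-23.5,"tz":10,"turn":-27.5},
    {"tx":-4.1,"ty":-23.5,"tz":10,"turn":-27.5},
    {"tx":-4.1,"ty":-23.5,"tz":10,"turn":-27.5}
  ]
}}

```text
time: 19.75
tcp_pos: [431.7, -86.8, 75.4]
orientation: [180.0, 0.0, 13.1]
wrist_force: [0.2, -0.9, 0.6]
opening: 92.2
```

```bash
python3 go.py 431.5 -86 -21.5 13.2; python3 - <<'E'
from h import *
p,d=capture('scene'); cv2.imwrite('pics/scene6.png',p[:,:,::-1])
E
```

```text
t 19.75 pos [431.7 -86.8  75.4] yaw 13.08 q [ 20.  16. -15. 124.   7.  40. -76.] op 92.2 F [ 0.2 -0.9  0.6]
cm tx -0.00 ty -0.09 tz 9.69 turn -0.1 len mm 97.0 rows 1.9
```

View pics/scene6.png

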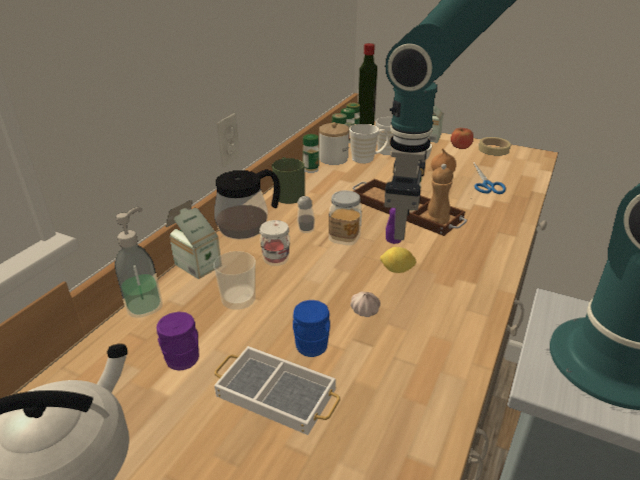

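The mill stands in the caddy at about (440,195), and the gripper is over the lemon at (397,258). Descending.

Request:
{"name": "carry_out", "arguments": {
  "series": [
    {"tx":0,"ty":-0.1,"tz":3,"turn":0},
    {"tx":0,"ty":-0.1,"tz":6,"turn":0},
    {"tx":0,"ty":-0.1,"tz":8,"turn":0},
    {"tx":0,"ty":-0.1,"tz":9.2,"turn":0},
    {"tx":0,"ty":-0.1,"tz":9.6,"turn":0},
    {"tx":0,"ty":-0.1,"tz":9.6,"turn":0},
    {"tx":0,"ty":-0.1,"tz":9.6,"turn":0}
  ]
}}

```text
time: 20.5
tcp_pos: [432.3, -84.9, -19.9]
orientation: [179.9, -0.1, 13.2]
wrist_force: [0.4, -0.7, 0.6]
opening: 92.0
```

Request:
{"name": "carry_out", "arguments": {
  "series": [
    {"tx":0,"ty":0,"tz":0,"turn":0},
    {"tx":0,"ty":0,"tz":0,"turn":0},
    {"tx":0,"ty":0,"tz":0,"turn":0},
    {"tx":0,"ty":0,"tz":0,"turn":0},
    {"tx":0,"ty":0,"tz":0,"turn":0},
    {"tx":0,"ty":0,"tz":0,"turn":0},
    {"tx":0,"ty":0,"tz":0,"turn":0}
  ],
  "jaw": 1,
  "force": 15
}}

```text
time: 21.2
tcp_pos: [431.4, -84.7, -20.7]
orientation: [180.0, -0.0, 13.2]
wrist_force: [-0.0, -1.2, 1.9]
opening: 53.5
```

Request:
{"name": "carry_out", "arguments": {
  "series": [
    {"tx":0,"ty":0,"tz":-2,"turn":0},
    {"tx":0,"ty":0,"tz":-5,"turn":0},
    {"tx":0,"ty":0,"tz":-9,"turn":0},
    {"tx":0,"ty":0,"tz":-13,"turn":0},
    {"tx":0,"ty":0,"tz":-15,"turn":0},
    {"tx":0,"ty":0,"tz":-15,"turn":0},
    {"tx":0,"ty":0,"tz":-15,"turn":0}
  ]
}}

```text
time: 21.9
tcp_pos: [430.8, -84.5, 128.6]
orientation: [180.0, 0.0, 13.2]
wrist_force: [-0.0, 0.3, -1.0]
opening: 53.3
```

```bash
python3 go.py 579.7 -365 128 -14.3; python3 - <<'E'
from h import *
p,d=capture('scene'); cv2.imwrite('pics/scene7.png',p[:,:,::-1])
E
```

```text
t 21.9 pos [430.8 -84.5 128.6] yaw 13.19 q [ 22.  11. -16. 122.   4.  47. -74.] op 53.3 F [-0.   0.3 -1. ]
cm tx 8.10 ty 30.71 tz 0.06 turn 27.5 len mm 318.0 rows 6.4
```

View pics/scene7.png

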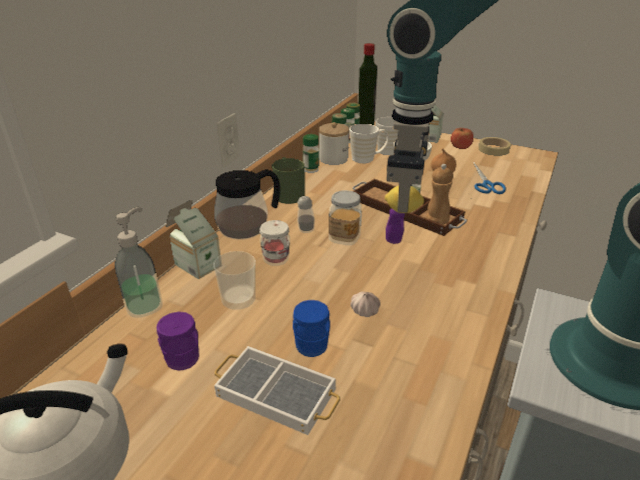

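Request:
{"name": "carry_out", "arguments": {
  "series": [
    {"tx":0.5,"ty":2,"tz":0,"turn":3},
    {"tx":1.5,"ty":6,"tz":0,"turn":8},
    {"tx":2.5,"ty":10,"tz":0,"turn":13},
    {"tx":3.5,"ty":14,"tz":0,"turn":18},
    {"tx":4.5,"ty":18,"tz":0,"turn":22},
    {"tx":5.5,"ty":22,"tz":0,"turn":25},
    {"tx":6.5,"ty":26,"tz":0,"turn":27},
    {"tx":7.5,"ty":29,"tz":0,"turn":27.5},
    {"tx":8.1,"ty":30.7,"tz":0,"turn":27.5},
    {"tx":8.1,"ty":30.7,"tz":0,"turn":27.5},
    {"tx":8.1,"ty":30.7,"tz":0,"turn":27.5},
    {"tx":8.1,"ty":30.7,"tz":0,"turn":27.5}
  ]
}}

```text
time: 23.15
tcp_pos: [579.5, -363.8, 128.0]
orientation: [-180.0, 0.1, -14.3]
wrist_force: [-0.4, 0.3, -0.5]
opening: 53.1
```

```bash
python3 go.py 579.7 -365 -4 -14.3; python3 - <<'E'
from h import *
p,d=capture('scene'); cv2.imwrite('pics/scene8.png',p[100:260,320:520,::-1].repeat(3,0).repeat(3,1))
p,d=capture('top'); cv2.imwrite('pics/top8.png',p[:,:,::-1])
E
```

```text
t 23.15 pos [ 579.5 -363.8  128. ] yaw -14.28 q [ 32.  33.  -4.  89.   3.  59. -77.] op 53.1 F [-0.4  0.3 -0.5]
cm tx 0.05 ty 0.11 tz 13.20 turn 0.0 len mm 132.0 rows 2.6
```

View pics/scene8.png

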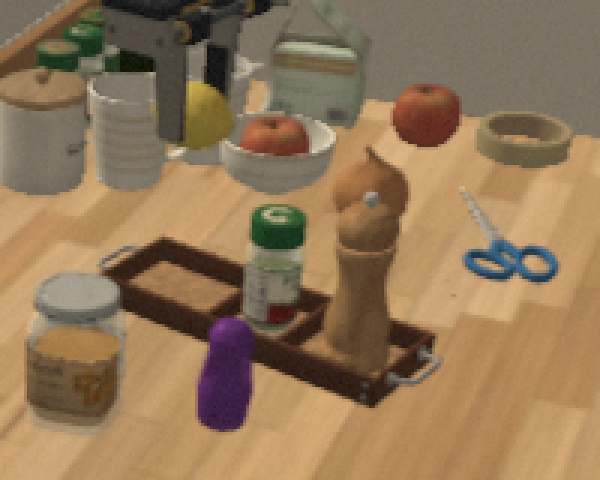

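View pics/top8.png

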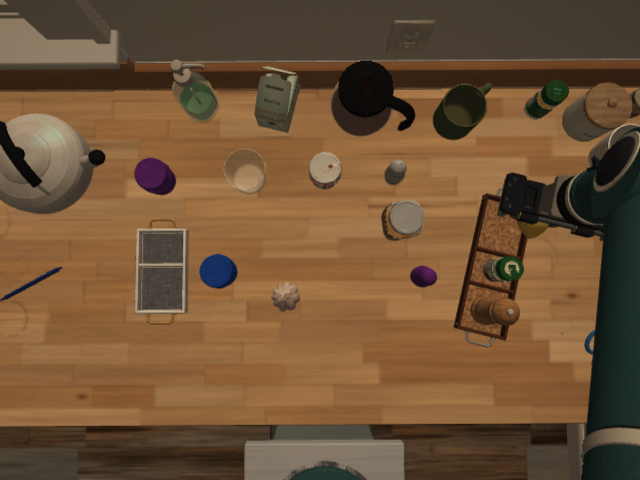

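Request:
{"name": "carry_out", "arguments": {
  "series": [
    {"tx":0,"ty":0.1,"tz":3,"turn":0},
    {"tx":0,"ty":0.1,"tz":7,"turn":0},
    {"tx":0,"ty":0.1,"tz":10,"turn":0},
    {"tx":0,"ty":0.1,"tz":12,"turn":0},
    {"tx":0,"ty":0.1,"tz":12.8,"turn":0},
    {"tx":0,"ty":0.1,"tz":13,"turn":0},
    {"tx":0,"ty":0.1,"tz":13,"turn":0},
    {"tx":0,"ty":0.1,"tz":13,"turn":0}
  ]
}}

```text
time: 24.05
tcp_pos: [581.1, -366.4, 0.8]
orientation: [180.0, -0.1, -14.3]
wrist_force: [0.0, 0.1, -1.2]
opening: 53.4
```

```bash
python3 go.py 579.7 -365 -4 -14.3; python3 - <<'E'
from h import *
p,d=capture('scene'); cv2.imwrite('pics/scene9.png',p[100:260,320:520,::-1].repeat(3,0).repeat(3,1))
E
```

```text
t 24.05 pos [ 581.1 -366.4    0.8] yaw -14.3 q [ 32.  42.  -4.  92.   3.  46. -77.] op 53.4 F [ 0.   0.1 -1.2]
cm tx -0.17 ty -0.10 tz 0.48 turn 0.0 len mm 5.0 rows 0.1
```

View pics/scene9.png

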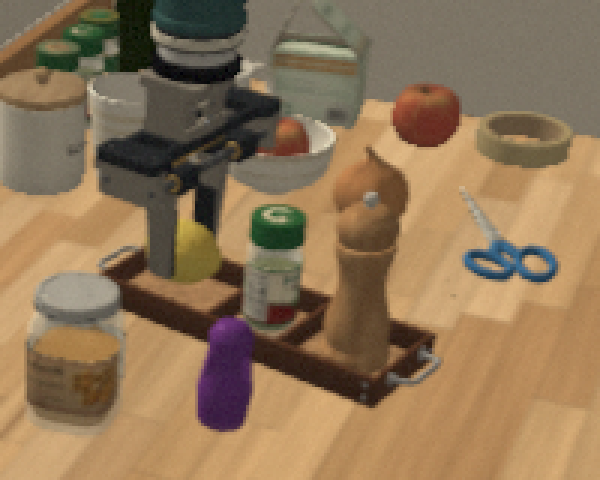

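The lemon is centred over the long compartment, with the fingers just above its walls. I'll go 4 mm lower and release.

Request:
{"name": "carry_out", "arguments": {
  "series": [
    {"tx":-0.1,"ty":-0.1,"tz":0.3,"turn":0},
    {"tx":-0.1,"ty":-0.1,"tz":0.4,"turn":0},
    {"tx":-0.1,"ty":-0.1,"tz":0.4,"turn":0},
    {"tx":-0.1,"ty":-0.1,"tz":0.4,"turn":0}
  ]
}}

```text
time: 24.5
tcp_pos: [579.3, -364.7, -4.8]
orientation: [180.0, 0.0, -14.3]
wrist_force: [-0.8, 0.3, -1.3]
opening: 54.0
```

Request:
{"name": "carry_out", "arguments": {
  "series": [
    {"tx":0,"ty":0,"tz":0,"turn":0},
    {"tx":0,"ty":0,"tz":0,"turn":0},
    {"tx":0,"ty":0,"tz":0,"turn":0},
    {"tx":0,"ty":0,"tz":0,"turn":0},
    {"tx":0,"ty":0,"tz":0,"turn":0},
    {"tx":0,"ty":0,"tz":-3,"turn":0},
    {"tx":0,"ty":0,"tz":-7,"turn":0},
    {"tx":0,"ty":0,"tz":-11,"turn":0},
    {"tx":0,"ty":0,"tz":-15,"turn":0},
    {"tx":0,"ty":0,"tz":-16,"turn":0},
    {"tx":0,"ty":0,"tz":-16,"turn":0},
    {"tx":0,"ty":0,"tz":-16,"turn":0}
  ],
  "jaw": 0
}}

```text
time: 25.7
tcp_pos: [578.4, -364.2, 153.8]
orientation: [-180.0, 0.1, -14.3]
wrist_force: [-0.2, -0.2, -0.1]
opening: 91.7
```

```bash
python3 go.py 688.5 -145.3 150 0; python3 - <<'E'
from h import *
p,d=capture('scene'); cv2.imwrite('pics/scene10.png',p[100:260,320:520,::-1].repeat(3,0).repeat(3,1))
E
```

```text
t 25.7 pos [ 578.4 -364.2  153.8] yaw -14.3 q [ 32.  31.  -4.  88.   2.  61. -77.] op 91.7 F [-0.2 -0.2 -0.1]
cm tx 5.26 ty -23.93 tz 0.38 turn -14.3 len mm 245.0 rows 4.9
```

View pics/scene10.png

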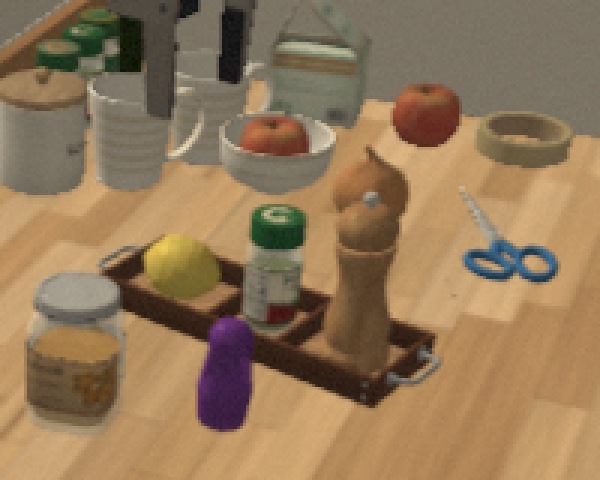

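The lemon now lies in the long compartment, at about (180,267) in the crop. Next is the jam jar.

```bash
python3 go.py 690 -4.3 120 0
```

```text
t 25.75 pos [ 578.1 -364.   153. ] yaw -14.3 q [ 32.  32.  -4.  88.   2.  61. -77.] op 91.9 F [ 0.8 -0.4 -1.2]
cm tx 1.96 ty -37.62 tz 3.30 turn -14.3 len mm 378.0 rows 7.6
```

Request:
{"name": "carry_out", "arguments": {
  "series": [
    {"tx":0.2,"ty":-3,"tz":0,"turn":-2},
    {"tx":0.4,"ty":-8,"tz":0,"turn":-4},
    {"tx":0.6,"ty":-13,"tz":0,"turn":-6},
    {"tx":0.8,"ty":-18,"tz":0,"turn":-8},
    {"tx":1.1,"ty":-23,"tz":0,"turn":-10},
    {"tx":1.4,"ty":-28,"tz":0,"turn":-12},
    {"tx":1.7,"ty":-33,"tz":1,"turn":-14.3},
    {"tx":2,"ty":-36.5,"tz":3,"turn":-14.3},
    {"tx":2,"ty":-37.6,"tz":3.3,"turn":-14.3},
    {"tx":2,"ty":-37.6,"tz":3.3,"turn":-14.3},
    {"tx":2,"ty":-37.6,"tz":3.3,"turn":-14.3},
    {"tx":2,"ty":-37.6,"tz":3.3,"turn":-14.3}
  ]
}}

```text
time: 26.95
tcp_pos: [691.6, -8.5, 122.4]
orientation: [179.9, -0.0, -0.2]
wrist_force: [-0.2, 0.3, 0.1]
opening: 92.0
```

```bash
python3 go.py 690 -4.3 9.5 0;python3 - <<'E'
from h import *
p,d=capture('scene'); cv2.imwrite('pics/scene11.png',p[:,:,::-1])
E
```

```text
t 26.95 pos [691.6  -8.5 122.4] yaw -0.22 q [  5.  34. -11.  87.   7.  59. -98.] op 92.0 F [-0.2  0.3  0.1]
cm tx -0.16 ty -0.42 tz 11.29 turn -0.2 len mm 113.0 rows 2.3
```

View pics/scene11.png

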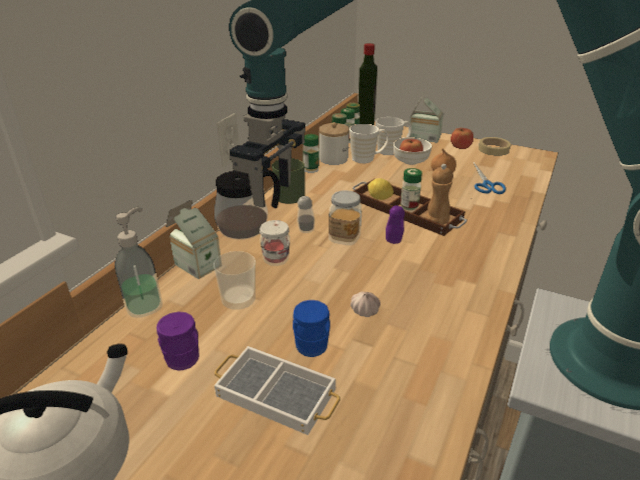

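Request:
{"name": "carry_out", "arguments": {
  "series": [
    {"tx":-0.1,"ty":-0.2,"tz":1,"turn":0},
    {"tx":-0.1,"ty":-0.2,"tz":2,"turn":0},
    {"tx":-0.1,"ty":-0.2,"tz":3,"turn":0}
  ]
}}

```text
time: 27.3
tcp_pos: [690.1, -3.7, 91.1]
orientation: [180.0, 0.0, -0.0]
wrist_force: [0.1, 0.3, -0.0]
opening: 91.6
```

```bash
python3 go.py 690 -4.3 9.5 0
```

```text
t 27.3 pos [690.1  -3.7  91.1] yaw -0.03 q [  5.  36. -11.  89.   8.  56. -98.] op 91.6 F [ 0.1  0.3 -0. ]
cm tx -0.01 ty 0.06 tz 8.16 turn -0.0 len mm 82.0 rows 1.6
```

Request:
{"name": "carry_out", "arguments": {
  "series": [
    {"tx":0,"ty":0,"tz":3,"turn":0},
    {"tx":0,"ty":0,"tz":6,"turn":0},
    {"tx":0,"ty":0,"tz":7.7,"turn":0},
    {"tx":0,"ty":0,"tz":8.1,"turn":0},
    {"tx":0,"ty":0,"tz":8.1,"turn":0},
    {"tx":0,"ty":0,"tz":8.1,"turn":0}
  ]
}}

```text
time: 27.9
tcp_pos: [691.7, -3.2, 12.4]
orientation: [-180.0, -0.1, -0.0]
wrist_force: [-1.2, 0.3, 0.7]
opening: 92.3
```

Request:
{"name": "carry_out", "arguments": {
  "series": [
    {"tx":0,"ty":0,"tz":0,"turn":0},
    {"tx":0,"ty":0,"tz":0,"turn":0},
    {"tx":0,"ty":0,"tz":0,"turn":0},
    {"tx":0,"ty":0,"tz":0,"turn":0},
    {"tx":0,"ty":0,"tz":0,"turn":0},
    {"tx":0,"ty":0,"tz":0,"turn":0}
  ],
  "jaw": 1,
  "force": 28
}}

```text
time: 28.5
tcp_pos: [691.0, -3.8, 11.8]
orientation: [180.0, -0.0, -0.0]
wrist_force: [-0.7, -1.6, 4.3]
opening: 63.4
```

```bash
python3 go.py 459.7 326.6 165 0;python3 - <<'E'
from h import *
p,d=capture('scene'); cv2.imwrite('pics/scene12.png',p[140:340,180:380,::-1].repeat(3,0).repeat(3,1))
E
```

```text
t 28.5 pos [691.   -3.8  11.8] yaw -0.02 q [  4.  42. -10.  91.   9.  48. -99.] op 63.4 F [-0.7 -1.6  4.3]
cm tx -23.14 ty -33.03 tz -15.32 turn -0.0 len mm 431.0 rows 8.6
```

View pics/scene12.png

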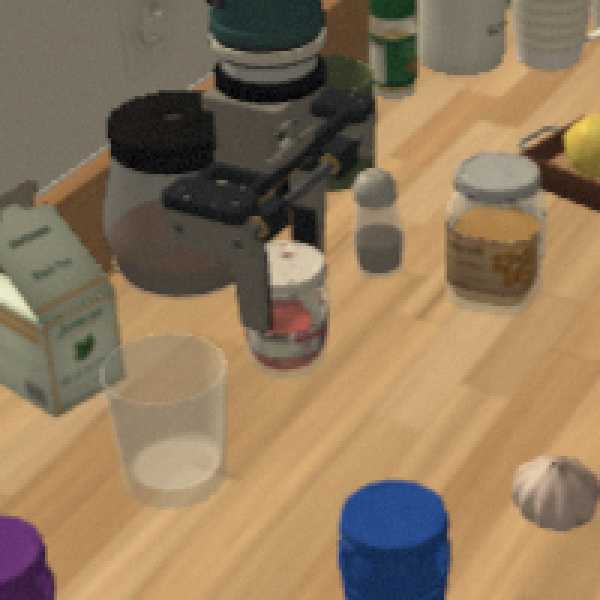

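Request:
{"name": "carry_out", "arguments": {
  "series": [
    {"tx":0,"ty":0,"tz":-1,"turn":0},
    {"tx":0,"ty":0,"tz":-3,"turn":0},
    {"tx":0,"ty":0,"tz":-6,"turn":0},
    {"tx":0,"ty":0,"tz":-9,"turn":0},
    {"tx":0,"ty":0,"tz":-12,"turn":0},
    {"tx":0,"ty":0,"tz":-13,"turn":0},
    {"tx":0,"ty":0,"tz":-13,"turn":0}
  ]
}}

```text
time: 29.25
tcp_pos: [691.3, -2.9, 142.4]
orientation: [-180.0, -0.1, 0.0]
wrist_force: [0.4, -0.9, -3.0]
opening: 63.5
```

Request:
{"name": "carry_out", "arguments": {
  "series": [
    {"tx":-0.7,"ty":-1,"tz":0,"turn":0},
    {"tx":-2.1,"ty":-3,"tz":0,"turn":0},
    {"tx":-4.2,"ty":-6,"tz":0,"turn":0},
    {"tx":-6.3,"ty":-9,"tz":0,"turn":0},
    {"tx":-8.4,"ty":-12,"tz":0,"turn":0},
    {"tx":-10.5,"ty":-15,"tz":0,"turn":0},
    {"tx":-12.6,"ty":-18,"tz":0,"turn":0},
    {"tx":-14.7,"ty":-21,"tz":0,"turn":0},
    {"tx":-16.8,"ty":-24,"tz":0,"turn":0},
    {"tx":-18.9,"ty":-27,"tz":0,"turn":0},
    {"tx":-21,"ty":-30,"tz":0,"turn":0},
    {"tx":-22.4,"ty":-32,"tz":0,"turn":0},
    {"tx":-23.1,"ty":-33,"tz":0,"turn":0},
    {"tx":-23.1,"ty":-33,"tz":0,"turn":0},
    {"tx":-23.1,"ty":-33,"tz":0,"turn":0},
    {"tx":-23.1,"ty":-33,"tz":0,"turn":0}
  ]
}}

```text
time: 30.85
tcp_pos: [460.7, 324.8, 140.6]
orientation: [179.9, 0.0, -0.2]
wrist_force: [0.4, -0.6, -2.6]
opening: 62.9
```

```bash
python3 go.py 459.7 326.6 17.8 0;python3 - <<'E'
from h import *
p,d=capture('scene'); cv2.imwrite('pics/scene13.png',p[:,:,::-1])
P=cloud('scene',d).reshape(-1,3)-[0,0,1.5]; q=P[(np.hypot(P[:,0]-460,P[:,1]-327)<50)&(P[:,2]>90)]; print(np.percentile(q[:,2],[0,1,3]))
s=q[(q[:,2]<165)]; print(circ(s[:,:2],33))
E
```

```text
t 30.85 pos [460.7 324.8 140.6] yaw -0.17 q [ -24.   22.  -18.  105.    8.   54. -136.] op 62.9 F [ 0.4 -0.6 -2.6]
cm tx -0.10 ty -0.18 tz 12.28 turn -0.2 len mm 123.0 rows 2.5
[127.75322494 141.71310998 159.70805632]
[462.41399835 321.94592709]
```

View pics/scene13.png

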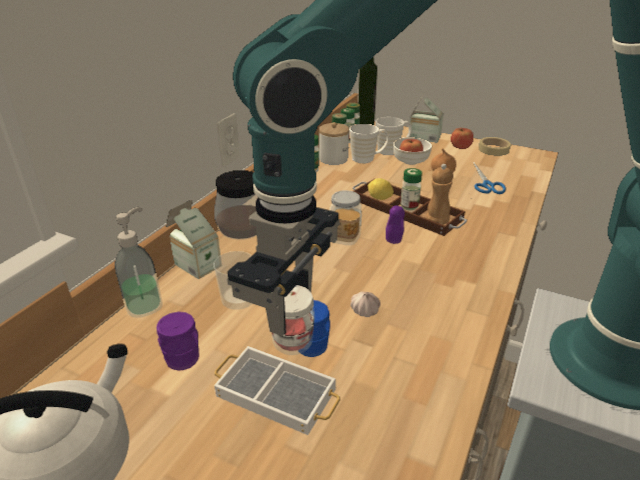

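The jam jar is held upright at about (293,318), over the square compartment. Lowering it.

Request:
{"name": "carry_out", "arguments": {
  "series": [
    {"tx":-0.1,"ty":-0.1,"tz":2,"turn":0},
    {"tx":-0.1,"ty":-0.1,"tz":5,"turn":0},
    {"tx":-0.1,"ty":-0.1,"tz":8,"turn":0},
    {"tx":-0.1,"ty":-0.1,"tz":10.3,"turn":0},
    {"tx":-0.1,"ty":-0.1,"tz":11.3,"turn":0},
    {"tx":-0.1,"ty":-0.1,"tz":11.8,"turn":0},
    {"tx":-0.1,"ty":-0.1,"tz":12.0,"turn":0},
    {"tx":-0.1,"ty":-0.1,"tz":12.0,"turn":0},
    {"tx":-0.1,"ty":-0.1,"tz":12.0,"turn":0}
  ]
}}

```text
time: 31.8
tcp_pos: [459.3, 328.2, 22.2]
orientation: [-179.9, -0.1, -0.0]
wrist_force: [-0.2, 0.6, -2.3]
opening: 63.5
```

Request:
{"name": "carry_out", "arguments": {
  "series": [
    {"tx":0,"ty":0,"tz":0.1,"turn":0},
    {"tx":0,"ty":0,"tz":0.1,"turn":0},
    {"tx":0,"ty":0,"tz":0.1,"turn":0}
  ]
}}

```text
time: 32.1
tcp_pos: [458.8, 327.8, 20.4]
orientation: [-180.0, -0.0, -0.0]
wrist_force: [0.2, 0.4, -3.1]
opening: 63.3
```

Request:
{"name": "carry_out", "arguments": {
  "series": [
    {"tx":0,"ty":0,"tz":0.1,"turn":0},
    {"tx":0,"ty":0,"tz":0.2,"turn":0},
    {"tx":0,"ty":0,"tz":0.2,"turn":0},
    {"tx":0,"ty":0,"tz":0.2,"turn":0}
  ]
}}

```text
time: 32.5
tcp_pos: [458.6, 327.7, 18.1]
orientation: [180.0, 0.0, -0.0]
wrist_force: [-0.1, 0.3, -2.6]
opening: 63.2
```

Request:
{"name": "carry_out", "arguments": {
  "series": [
    {"tx":0,"ty":0,"tz":0.1,"turn":0},
    {"tx":0,"ty":0,"tz":0.1,"turn":0},
    {"tx":0,"ty":0,"tz":0.1,"turn":0}
  ]
}}

```text
time: 32.8
tcp_pos: [458.7, 327.8, 17.8]
orientation: [180.0, -0.0, 0.0]
wrist_force: [-1.9, -1.3, 5.5]
opening: 63.4
```

Request:
{"name": "carry_out", "arguments": {
  "series": [
    {"tx":0,"ty":0,"tz":0,"turn":0},
    {"tx":0,"ty":0,"tz":0,"turn":0},
    {"tx":0,"ty":0,"tz":0,"turn":0},
    {"tx":0,"ty":0,"tz":0,"turn":0},
    {"tx":0,"ty":0,"tz":0,"turn":0},
    {"tx":0,"ty":0,"tz":-2,"turn":0},
    {"tx":0,"ty":0,"tz":-6,"turn":0},
    {"tx":0,"ty":0,"tz":-10,"turn":0},
    {"tx":0,"ty":0,"tz":-12,"turn":0},
    {"tx":0,"ty":0,"tz":-12,"turn":0},
    {"tx":0,"ty":0,"tz":-12,"turn":0}
  ],
  "jaw": 0
}}

```text
time: 33.9
tcp_pos: [458.5, 327.4, 136.9]
orientation: [180.0, -0.0, -0.0]
wrist_force: [-0.2, 0.7, -1.0]
opening: 91.9
```

```bash
python3 go.py 688.5 -145.3 110 0;python3 - <<'E'
from h import *
p,d=capture('scene'); cv2.imwrite('pics/scene14.png',p[:,:,::-1])
E
```

```text
t 33.9 pos [458.5 327.4 136.9] yaw -0.01 q [ -24.   23.  -18.  105.    9.   53. -136.] op 91.9 F [-0.2  0.7 -1. ]
cm tx 23.01 ty 47.27 tz 2.69 turn -0.0 len mm 526.0 rows 10.5
```

View pics/scene14.png

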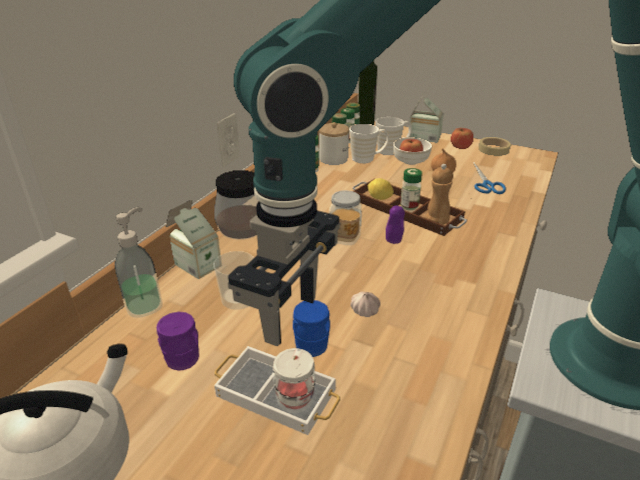

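The jam jar stands in the square compartment at about (293,378). On to the salt shaker.

Request:
{"name": "carry_out", "arguments": {
  "series": [
    {"tx":1.5,"ty":3,"tz":0,"turn":0},
    {"tx":3.5,"ty":7,"tz":0,"turn":0},
    {"tx":5.5,"ty":11,"tz":0,"turn":0},
    {"tx":7.5,"ty":15.2,"tz":0,"turn":0},
    {"tx":9.5,"ty":19.4,"tz":0,"turn":0},
    {"tx":11.5,"ty":23.6,"tz":0,"turn":0},
    {"tx":13.5,"ty":27.8,"tz":0,"turn":0},
    {"tx":15.5,"ty":32,"tz":0,"turn":0},
    {"tx":17.5,"ty":36,"tz":0,"turn":0},
    {"tx":19.5,"ty":40,"tz":0,"turn":0},
    {"tx":21.5,"ty":44,"tz":1,"turn":0},
    {"tx":22.6,"ty":46.5,"tz":2,"turn":0},
    {"tx":23,"ty":47.3,"tz":2.7,"turn":0},
    {"tx":23,"ty":47.3,"tz":2.7,"turn":0},
    {"tx":23,"ty":47.3,"tz":2.7,"turn":0},
    {"tx":23,"ty":47.3,"tz":2.7,"turn":0},
    {"tx":23,"ty":47.3,"tz":2.7,"turn":0}
  ]
}}

```text
time: 35.65
tcp_pos: [688.8, -143.2, 111.0]
orientation: [-180.0, -0.1, 0.1]
wrist_force: [0.2, 0.1, 0.7]
opening: 92.0
```

```bash
python3 go.py 688.5 -145.3 -2 0;python3 - <<'E'
from h import *
p,d=capture('scene'); cv2.imwrite('pics/scene15.png',p[100:300,180:430,::-1].repeat(3,0).repeat(3,1))
E
```

```text
t 35.65 pos [ 688.8 -143.2  111. ] yaw 0.14 q [ 15.  36.  -9.  86.   6.  58. -85.] op 92.0 F [0.2 0.1 0.7]
cm tx -0.03 ty 0.21 tz 11.30 turn 0.1 len mm 113.0 rows 2.3
```

View pics/scene15.png

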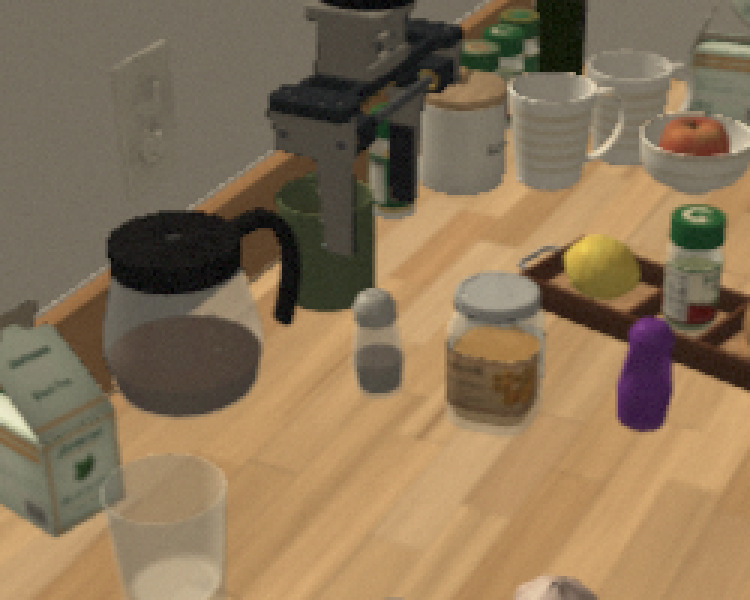

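```bash
python3 - <<'E'
from h import *
for n in('scene','top'):
    P=cloud(n,np.load(n+'0.npz')['d']).reshape(-1,3)-[0,0,1.5]
    q=P[(P[:,0]>630)&(P[:,0]<780)&(abs(P[:,1]+145)<115)&(P[:,2]>30)&(np.hypot(P[:,0]-688,P[:,1]+145)>28)]
    for r in q[::max(1,len(q)//12)]: print(n,r.round())
E
```

```text
scene [ 771. -250.   97.]
scene [ 776. -154.  119.]
scene [ 773. -167.  100.]
scene [ 780. -163.   87.]
scene [ 775. -163.   74.]
scene [780. -78.  95.]
scene [776. -95.  77.]
scene [773. -77.  76.]
scene [770. -80.  65.]
scene [770. -67.  61.]
scene [777. -50.  57.]
scene [771. -61.  44.]
scene [780. -40.  37.]
top [780. -68. 134.]
top [ 776. -157.  121.]
top [ 774. -161.  110.]
top [ 779. -105.   83.]
top [775. -66.  82.]
top [774. -99.  79.]
top [ 770. -167.   84.]
top [ 771. -252.   72.]
top [773. -52.  56.]
top [769. -83.  62.]
top [ 767. -259.   59.]
top [766. -69.  45.]
top [672. -30.  76.]
```

Request:
{"name": "carry_out", "arguments": {
  "series": [
    {"tx":0,"ty":0.1,"tz":2,"turn":0},
    {"tx":0,"ty":0.1,"tz":3,"turn":0},
    {"tx":0,"ty":0.1,"tz":3,"turn":0}
  ]
}}

```text
time: 36.0
tcp_pos: [687.1, -145.6, 78.5]
orientation: [-180.0, 0.2, 0.0]
wrist_force: [-0.4, -0.2, -0.0]
opening: 91.5
```

```bash
python3 go.py 688.5 -145.3 -2 0
```

```text
t 36.0 pos [ 687.1 -145.6   78.5] yaw 0.02 q [ 15.  38.  -9.  87.   6.  55. -85.] op 91.5 F [-0.4 -0.2 -0. ]
cm tx 0.14 ty -0.03 tz 8.05 turn 0.0 len mm 80.0 rows 1.6
```

Everything nearby is at x > 765, so the gripper body (up to about x = 726) is clear. Grasping.

Request:
{"name": "carry_out", "arguments": {
  "series": [
    {"tx":0.1,"ty":0,"tz":3,"turn":0},
    {"tx":0.1,"ty":0,"tz":6,"turn":0},
    {"tx":0.1,"ty":0,"tz":7.5,"turn":0},
    {"tx":0.1,"ty":0,"tz":8,"turn":0},
    {"tx":0.1,"ty":0,"tz":8,"turn":0},
    {"tx":0.1,"ty":0,"tz":8,"turn":0}
  ]
}}

```text
time: 36.6
tcp_pos: [690.8, -146.4, 1.7]
orientation: [180.0, -0.1, -0.0]
wrist_force: [-0.0, 0.1, 0.3]
opening: 91.9
```

Request:
{"name": "carry_out", "arguments": {
  "series": [
    {"tx":0,"ty":0,"tz":0,"turn":0},
    {"tx":0,"ty":0,"tz":0,"turn":0},
    {"tx":0,"ty":0,"tz":0,"turn":0},
    {"tx":0,"ty":0,"tz":0,"turn":0},
    {"tx":0,"ty":0,"tz":0,"turn":0},
    {"tx":0,"ty":0,"tz":0,"turn":0},
    {"tx":0,"ty":0,"tz":0,"turn":0},
    {"tx":0,"ty":0,"tz":0,"turn":0}
  ],
  "jaw": 1,
  "force": 20
}}

```text
time: 37.4
tcp_pos: [689.5, -146.4, 0.1]
orientation: [180.0, 0.0, -0.0]
wrist_force: [-0.1, 0.2, -0.8]
opening: 38.7
```

```bash
python3 go.py 541.7 327.2 150 0;python3 - <<'E'
from h import *
p,d=capture('scene'); cv2.imwrite('pics/scene16.png',p[100:300,180:430,::-1].repeat(3,0).repeat(3,1))
E
```

```text
t 37.4 pos [ 6.895e+02 -1.464e+02  1.000e-01] yaw -0.01 q [ 15.  43.  -8.  89.   7.  48. -86.] op 38.7 F [-0.1  0.2 -0.8]
cm tx -14.79 ty -47.35 tz -14.99 turn -0.0 len mm 518.0 rows 10.4
```

View pics/scene16.png

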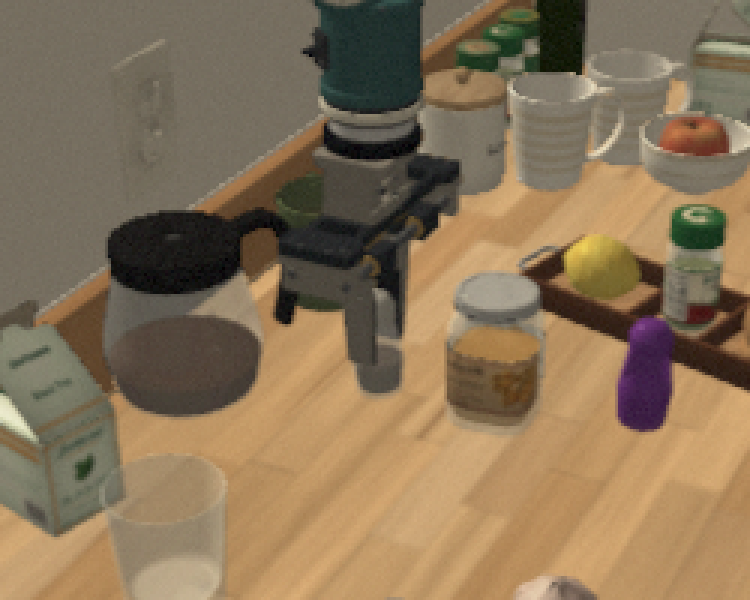

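Request:
{"name": "carry_out", "arguments": {
  "series": [
    {"tx":0,"ty":0,"tz":0,"turn":0},
    {"tx":0,"ty":0,"tz":0,"turn":0},
    {"tx":0,"ty":0,"tz":-1,"turn":0},
    {"tx":0,"ty":0,"tz":-2,"turn":0},
    {"tx":0,"ty":0,"tz":-2,"turn":0}
  ]
}}

```text
time: 37.95
tcp_pos: [691.3, -146.5, 22.7]
orientation: [180.0, -0.2, -0.0]
wrist_force: [0.5, 0.3, -0.5]
opening: 38.5
```

```bash
python3 - <<'E'
from h import *
p,d=capture('scene'); cv2.imwrite('pics/scene17.png',p[150:270,260:380,::-1].repeat(5,0).repeat(5,1))
E
```

```text
(no output)
```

View pics/scene17.png

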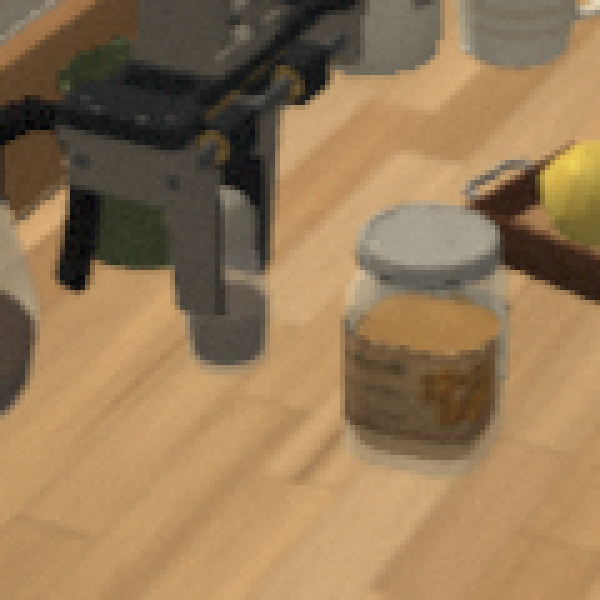

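Request:
{"name": "carry_out", "arguments": {
  "series": [
    {"tx":0,"ty":0,"tz":-2,"turn":0},
    {"tx":0,"ty":0,"tz":-5,"turn":0},
    {"tx":0,"ty":0,"tz":-8,"turn":0},
    {"tx":0,"ty":0,"tz":-11,"turn":0},
    {"tx":0,"ty":0,"tz":-12.5,"turn":0},
    {"tx":0,"ty":0,"tz":-12.5,"turn":0}
  ]
}}

```text
time: 38.6
tcp_pos: [691.1, -146.5, 147.7]
orientation: [180.0, -0.3, -0.0]
wrist_force: [0.5, -0.1, -1.6]
opening: 38.5
```

Request:
{"name": "carry_out", "arguments": {
  "series": [
    {"tx":-0.5,"ty":-1.5,"tz":0,"turn":0},
    {"tx":-1.3,"ty":-4,"tz":0,"turn":0},
    {"tx":-2.4,"ty":-7.5,"tz":0,"turn":0},
    {"tx":-3.5,"ty":-11,"tz":0,"turn":0},
    {"tx":-4.7,"ty":-15,"tz":0,"turn":0},
    {"tx":-6,"ty":-19,"tz":0,"turn":0},
    {"tx":-7.2,"ty":-23,"tz":0,"turn":0},
    {"tx":-8.5,"ty":-27,"tz":0,"turn":0},
    {"tx":-9.7,"ty":-31,"tz":0,"turn":0},
    {"tx":-11,"ty":-35,"tz":0,"turn":0},
    {"tx":-12.2,"ty":-39,"tz":0,"turn":0},
    {"tx":-13.5,"ty":-43,"tz":0,"turn":0},
    {"tx":-14.3,"ty":-45.5,"tz":0,"turn":0},
    {"tx":-14.7,"ty":-47,"tz":0,"turn":0},
    {"tx":-14.8,"ty":-47.4,"tz":0,"turn":0},
    {"tx":-14.8,"ty":-47.4,"tz":0,"turn":0},
    {"tx":-14.8,"ty":-47.4,"tz":0,"turn":0},
    {"tx":-14.8,"ty":-47.4,"tz":0,"turn":0}
  ]
}}

```text
time: 40.4
tcp_pos: [542.5, 325.7, 145.0]
orientation: [179.9, -0.0, -0.2]
wrist_force: [-0.2, -0.4, -1.7]
opening: 38.6
```

```bash
python3 go.py 541.7 327.2 6.1 0;python3 - <<'E'
from h import *
p,d=capture('scene'); cv2.imwrite('pics/scene18.png',p[:,:,::-1])
P=cloud('scene',d).reshape(-1,3)-[0,0,1.5]; q=P[(np.hypot(P[:,0]-542,P[:,1]-327)<40)&(P[:,2]>100)]; print(np.percentile(q[:,2],[0,1,3]))
s=q[(q[:,2]<170)]; print(circ(s[:,:2],22))
E
```

```text
t 40.4 pos [542.5 325.7 145. ] yaw -0.17 q [ -23.   28.  -15.   95.    9.   58. -131.] op 38.6 F [-0.2 -0.4 -1.7]
cm tx -0.08 ty -0.15 tz 13.89 turn -0.2 len mm 139.0 rows 2.8
[145.33988343 155.13257671 170.22339963]
[543.2105013  323.76727886]
```

View pics/scene18.png

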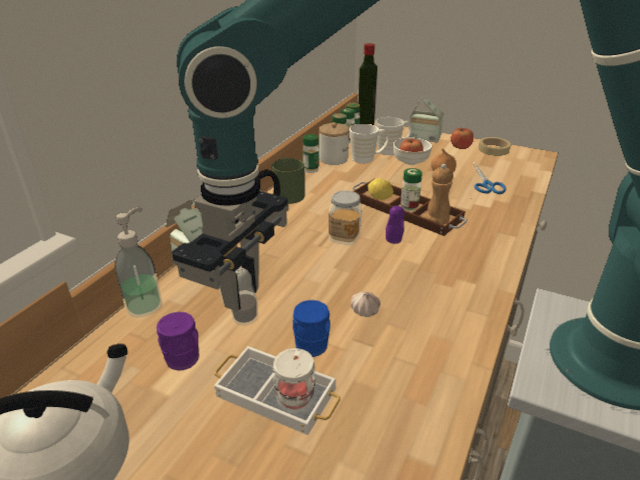

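The shaker is held upright at about (243,300). Lowering it into the narrow compartment.

Request:
{"name": "carry_out", "arguments": {
  "series": [
    {"tx":-0.1,"ty":0,"tz":2,"turn":0},
    {"tx":-0.1,"ty":0,"tz":5,"turn":0},
    {"tx":-0.1,"ty":0,"tz":8.5,"turn":0},
    {"tx":-0.1,"ty":0,"tz":11.5,"turn":0},
    {"tx":-0.1,"ty":0,"tz":12.8,"turn":0},
    {"tx":-0.1,"ty":0,"tz":13.4,"turn":0},
    {"tx":-0.1,"ty":0,"tz":13.6,"turn":0},
    {"tx":-0.1,"ty":0,"tz":13.6,"turn":0},
    {"tx":-0.1,"ty":0,"tz":13.6,"turn":0},
    {"tx":-0.1,"ty":0,"tz":13.6,"turn":0}
  ]
}}

```text
time: 41.45
tcp_pos: [541.3, 328.2, 10.3]
orientation: [-179.9, -0.1, -0.0]
wrist_force: [-0.2, -0.0, -1.2]
opening: 38.4
```

Request:
{"name": "carry_out", "arguments": {
  "series": [
    {"tx":0,"ty":0,"tz":0.1,"turn":0},
    {"tx":0,"ty":0,"tz":0.1,"turn":0},
    {"tx":0,"ty":0,"tz":0.1,"turn":0}
  ]
}}

```text
time: 41.75
tcp_pos: [540.6, 327.7, 8.2]
orientation: [-180.0, -0.0, -0.0]
wrist_force: [0.4, -0.4, -0.4]
opening: 38.3
```

Request:
{"name": "carry_out", "arguments": {
  "series": [
    {"tx":0,"ty":0,"tz":0.1,"turn":0},
    {"tx":0,"ty":0,"tz":0.2,"turn":0},
    {"tx":0,"ty":0,"tz":0.2,"turn":0},
    {"tx":0,"ty":0,"tz":0.2,"turn":0}
  ]
}}

```text
time: 42.15
tcp_pos: [540.6, 327.7, 6.1]
orientation: [180.0, 0.0, -0.0]
wrist_force: [-0.6, -1.6, -0.5]
opening: 38.5
```

Request:
{"name": "carry_out", "arguments": {
  "series": [
    {"tx":0,"ty":0,"tz":0.1,"turn":0},
    {"tx":0,"ty":0,"tz":0.1,"turn":0},
    {"tx":0,"ty":0,"tz":0.1,"turn":0}
  ]
}}

```text
time: 42.45
tcp_pos: [540.9, 327.8, 6.0]
orientation: [-180.0, -0.0, -0.0]
wrist_force: [-1.6, -0.5, 5.6]
opening: 38.4
```

Request:
{"name": "carry_out", "arguments": {
  "series": [
    {"tx":0,"ty":0,"tz":0,"turn":0},
    {"tx":0,"ty":0,"tz":0,"turn":0},
    {"tx":0,"ty":0,"tz":0,"turn":0},
    {"tx":0,"ty":0,"tz":0,"turn":0},
    {"tx":0,"ty":0,"tz":0,"turn":0},
    {"tx":0,"ty":0,"tz":0,"turn":0},
    {"tx":0,"ty":0,"tz":-2,"turn":0},
    {"tx":0,"ty":0,"tz":-6,"turn":0},
    {"tx":0,"ty":0,"tz":-10,"turn":0},
    {"tx":0,"ty":0,"tz":-14,"turn":0},
    {"tx":0,"ty":0,"tz":-18,"turn":0},
    {"tx":0,"ty":0,"tz":-18,"turn":0},
    {"tx":0,"ty":0,"tz":-18,"turn":0}
  ],
  "jaw": 0
}}

```text
time: 43.75
tcp_pos: [541.0, 327.9, 186.2]
orientation: [-180.0, -0.1, -0.0]
wrist_force: [0.3, 0.5, -0.2]
opening: 92.0
```

Request:
{"name": "carry_out", "arguments": {
  "series": [
    {"tx":0,"ty":4,"tz":0,"turn":0},
    {"tx":0,"ty":8,"tz":0,"turn":0},
    {"tx":0,"ty":12,"tz":0,"turn":0},
    {"tx":0,"ty":16,"tz":0,"turn":0},
    {"tx":0,"ty":20,"tz":0,"turn":0},
    {"tx":0,"ty":24,"tz":0,"turn":0},
    {"tx":0,"ty":28,"tz":0,"turn":0},
    {"tx":0,"ty":30,"tz":0,"turn":0},
    {"tx":0,"ty":30,"tz":0,"turn":0},
    {"tx":0,"ty":30,"tz":0,"turn":0},
    {"tx":0,"ty":30,"tz":0,"turn":0}
  ]
}}

```text
time: 44.85
tcp_pos: [540.1, 29.5, 184.4]
orientation: [-180.0, 0.1, 0.1]
wrist_force: [-0.2, 0.7, -0.9]
opening: 91.8
```

```bash
python3 - <<'E'
from h import *
c={'jam':(690,-4),}
exp={'jam':((459.7,326.6),40,33,70,92),'salt':((541.7,327.2),30,17,78,98),'mill':((413,-322.6),38,25,118,150),'spice':((492.3,-342.8),32,22.5,94,114),'lemon':((579.7,-365),45,None,20,70),'honey':((588.3,-154.6),42,None,95,115),'tumb':((690,151),48,None,80,95),'garlic':((441,77),38,None,10,60)}
for n in('scene','top'):
    p,d=capture(n); cv2.imwrite(f'pics/{n}20.png',p[:,:,::-1]); P=cloud(n,d).reshape(-1,3)-[0,0,1.5]
    P0=cloud(n,np.load(n+'0.npz')['d']).reshape(-1,3)-[0,0,1.5]
    for k,(c,w,r,a,b) in exp.items():
        f=lambda P:P[(np.hypot(P[:,0]-c[0],P[:,1]-c[1])<w)&(P[:,2]>a)&(P[:,2]<b)]
        s=f(P)
        if len(s)<5: print(n,k,'few');continue
        mid=(s.min(0)+s.max(0))/2
        print(n,k,len(s),'mid',mid[:2].round(1),'d from centre',(mid[:2]-c).round(1),'ztop',np.percentile(s[:,2],98).round(1), 'was',((f(P0).min(0)+f(P0).max(0))/2)[:2].round(1) if r is None and k!='lemon' else '')
print(observe()['opening'])
E
```

```text
scene jam 1271 mid [457.6 328.1] d from centre [-2.1  1.5] ztop 91.6 was 
scene salt 334 mid [541.1 331.6] d from centre [-0.6  4.4] ztop 95.5 was 
scene mill 277 mid [ 414.7 -317.3] d from centre [1.7 5.3] ztop 146.3 was 
scene spice 225 mid [ 492.4 -344.4] d from centre [ 0.1 -1.6] ztop 113.5 was 
scene lemon 406 mid [ 581.6 -362.9] d from centre [1.9 2.1] ztop 61.2 was 
scene honey 431 mid [ 589.5 -156.3] d from centre [ 1.2 -1.7] ztop 111.5 was [ 589.8 -153.6]
scene tumb 431 mid [686.6 150.7] d from centre [-3.4 -0.3] ztop 92.1 was [686.2 151. ]
scene garlic 585 mid [441.9  80.7] d from centre [0.9 3.7] ztop 49.0 was [441.8  79.9]
top jam 769 mid [457.4 326.7] d from centre [-2.3  0.1] ztop 91.9 was 
top salt 267 mid [540.8 327.8] d from centre [-0.9  0.6] ztop 96.9 was 
top mill 594 mid [ 413.8 -324.2] d from centre [ 0.8 -1.6] ztop 145.8 was 
top spice 517 mid [ 490.9 -345.4] d from centre [-1.4 -2.6] ztop 113.7 was 
top lemon 842 mid [ 579.9 -364.7] d from centre [0.2 0.3] ztop 62.3 was 
top honey 991 mid [ 588.4 -154.4] d from centre [0.1 0.2] ztop 112.7 was [ 588.3 -154.7]
top tumb 199 mid [685.6 151.6] d from centre [-4.4  0.6] ztop 93.3 was [685.5 151.5]
top garlic few
91.86105133253146
```

View pics/scene20.png

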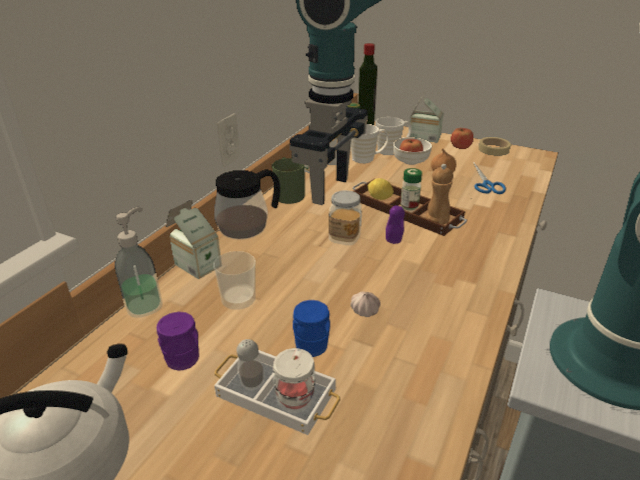

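View pics/top20.png

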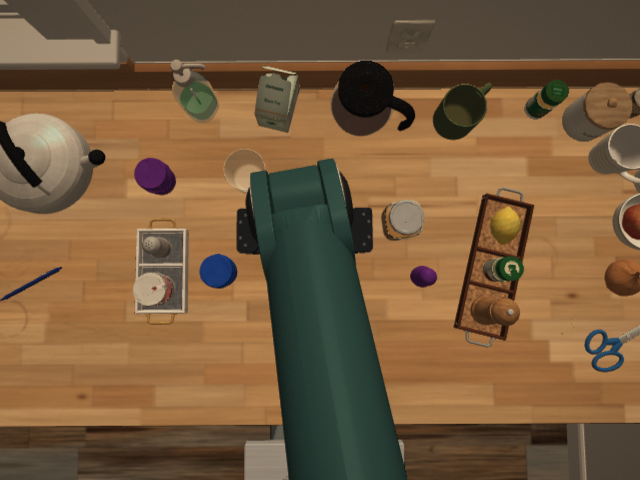

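Both views show all five things upright in their compartments and within a few millimetres of centre. The honey jar, tumbler and garlic haven't moved, and the gripper is clear. Handing in.

```bash
python3 -c "
from cell import finish_job; print(finish_job())"
```

```text
the job is handed in; nothing more can be done
None
```

Both caddies are made up and the job is handed in, at about 45 s of the 144 s allowed; the hand-in reported no verdict.

- **Placing:** The jam jar and salt shaker are in the breakfast caddy; the mill, spice jar and lemon are in the supper caddy. The jars, shaker and mill were each lowered until the wrist force showed floor contact, then released. The lemon was let go with the fingers just above the walls, so it dropped about 10 mm by my estimate.
- **Last check:** The overhead camera put all five within about 3 mm of their compartment centres. The scene camera agreed to within about 6 mm. Top heights fit the things standing on the compartment floors.
- **Left alone:** The honey jar and tumbler showed no movement beyond measuring noise of about 3 mm. The garlic was confirmed only by the scene camera, because the arm hid it from the overhead one.
- **Disagreement found:** The camera images put the true fingertips about 35 mm above the reported TCP. As a result the spice jar was carried by its cap, and the first try at the mill closed only on its top nut without moving it. I allowed for the offset in every later grasp.

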